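Pack the brass check weights with tongs and block the gap

TASK

Put the balance's brass weights away: use the tongs, never the gripper's fingers, to set the loose 100 g and 50 g weights down upright in the tray beside the 200 g one, in order of size and close together, then stand the spacer block that fills the leftover gap in the tray's free end so that nothing can shift. Lay the tongs back level on their stand, pointing the way they did, and do not drop or tip a weight or disturb the cup, the bottle or the dish.

Things in the scene. Friction and masses are not known exactly. Their poses are not given: they have to be found in the camera images.
- tray: Fixed wooden tray, 128 x 42 mm outside, 16 mm high, with one open channel 116 mm long (along x) and 30 mm wide, floor 5 mm above the bench, walls 6 mm thick. Origin at the centre of its underside, on the bench. x runs along the channel towards the end where the 200 g weight stands; z up.
- weight200_mid (a point): 200 g brass weight, already in the tray, at most 2 mm from the channel's +x end: body 26 mm across, 43 mm high, 57 mm with its knob on top: a cylinder 14 mm across and 8 mm high on a 9 mm neck 6 mm high. Point half-way up the whole weight, on its axis; z up its axis.
- weight100_mid (a point): 100 g brass weight standing on the bench: body 26 mm across, 20 mm high, 34 mm with its knob on top: a cylinder 14 mm across and 8 mm high on a 9 mm neck 6 mm high. Point half-way up the whole weight, on its axis; z up its axis.
- weight50_mid (a point): 50 g brass weight standing on the bench: body 26 mm across, 9 mm high, 23 mm with its knob on top: a cylinder 14 mm across and 8 mm high on a 9 mm neck 6 mm high. Point half-way up the whole weight, on its axis; z up its axis.
- spacer_long_mid (a point): Longer plain wood spacer block standing on the bench: 32 mm along its x, 24 mm along its y, 34 mm high (z). Point at its centre.
- spacer_short_mid (a point): Shorter wood spacer block, too short for the gap: 20 mm along its x, 24 mm along its y, 34 mm high (z). Point at its centre. Not needed.
- tongs_stand: Fixed steel tongs stand: base 130 x 70 x 6 mm, two upright saddle plates 4 mm thick at x = -50 and +50 mm, tops 56 mm above the bench, each between two prongs 10 mm high (clear width 54 mm at x = -50, 70 mm at +50). Origin under its centre, on the bench; x is the way the tongs point. Laid on it, the tongs have their grip centre 62 mm above this origin.
- tongs_grip (a point): Steel spring tongs, 93 g, level on the stand. Point: grip centre (and balance point), midway between the two arms at mid-height; x to the jaws, y to the left arm, z up. Arms: upright strips 3 mm thick, 12 mm high, from heel 86 mm behind this point to 92 mm ahead, with black grip plates here 26 mm long, 18 mm high, 49 mm over their outsides at rest. Squeeze them along y to close the jaws; they spring open.
- tongs_tips (a point): Point midway between the tongs' jaw pads, 90 mm ahead of and 45 mm below the grip centre, same axes. In front each arm turns straight down, jaw 5.5 mm thick ending in a rubber pad 12 mm wide (x), 10 mm high (5 mm above and below this point). Jaws stand 48 mm apart at rest.
- tongs_left (a joint): Left arm's closing angle about its hinge, 75 mm behind the grip centre: 0 at rest (jaws 48 mm apart); 0.042 rad with jaws 34 mm apart (grip plates 42.5 mm over the outsides); 0.061 at 28 mm (39.5); 0.073 on 24 mm (38); 0.103 on a 14 mm knob (33.5). Spring 10 N m/rad: squeeze at the plates 5.5, 8, 10 and 14 N; force beyond that reaches the jaws at 0.45 of its value.
- tongs_right (a joint): Right arm's closing angle, the same mirrored.
- cup: Aluminium calorimeter cup, open, 60 mm across, 55 mm high; bystander. Origin under its centre.
- bottle: White plastic bottle, 60 mm across, 145 mm high; bystander. Origin under its centre.
- dish: White porcelain dish, 76 mm across, 22 mm high; bystander. Origin under its centre.

How it is judged (in metres and radians):
At the end, for the whole second after the job is handed in: 200 g, 100 g, 50 g weights, then long spacer, stand on the channel floor (2.5 mm), upright (0.1 rad), within 5 mm of x = 42, 16, -10, -39 mm and 6 mm of y = 0 in the tray frame; tongs lie level on the stand: grip centre within 15 mm in x, 12 mm in y, 4 mm in z, 0.25 rad in yaw, jaws to its +x (x of weight200_mid in the frame of tray between 0.037 and 0.047 m and y of weight200_mid in the frame of tray between -0.006 and 0.006 m and z of weight200_mid in the frame of tray between 0.031 and 0.036 m and angle between each of weight200_mid, weight100_mid, weight50_mid, spacer_long_mid, tongs_grip's own z axis and vertical below 0.1 rad and x of weight100_mid in the frame of tray between 0.011 and 0.021 m and y of weight100_mid in the frame of tray between -0.006 and 0.006 m and z of weight100_mid in the frame of tray between 0.0195 and 0.0245 m and x of weight50_mid in the frame of tray between -0.015 and -0.005 m and y of weight50_mid in the frame of tray between -0.006 and 0.006 m and z of weight50_mid in the frame of tray between 0.014 and 0.019 m and x of spacer_long_mid in the frame of tray between -0.044 and -0.034 m and y of spacer_long_mid in the frame of tray between -0.006 and 0.006 m and z of spacer_long_mid in the frame of tray between 0.0195 and 0.0245 m and x of tongs_grip in the frame of tongs_stand between -0.015 and 0.015 m and y of tongs_grip in the frame of tongs_stand between -0.012 and 0.012 m and z of tongs_grip in the frame of tongs_stand between 0.058 and 0.066 m and x of tongs_tips in the frame of tongs_stand above 0.05 m and angle between the x axis of tongs_grip and the x axis of tongs_stand, either way round below 0.25 rad); the robot touches nothing.
It fails at once if a finger or any part of the robot touches a brass weight (contact force between any of the fingers, the arm and weight200 above 0.3 N or contact force between any of the fingers, the arm and weight100 above 0.3 N or contact force between any of the fingers, the arm and weight50 above 0.3 N).
It fails at once if a brass weight is tipped over or turned on its side (angle between any of weight200_mid, weight100_mid, weight50_mid's own z axis and vertical above 0.7 rad).
It fails at once if a brass weight falls or is banged into the tray (faster than 0.5 m/s over it) ((linear speed of weight200 above 0.5 m/s and z of weight200_mid in the frame of tray below 0.07 m and x of weight200_mid in the frame of tray between -0.07 and 0.07 m and y of weight200_mid in the frame of tray between -0.03 and 0.03 m) or (linear speed of weight100 above 0.5 m/s and z of weight100_mid in the frame of tray below 0.07 m and x of weight100_mid in the frame of tray between -0.07 and 0.07 m and y of weight100_mid in the frame of tray between -0.03 and 0.03 m) or (linear speed of weight50 above 0.5 m/s and z of weight50_mid in the frame of tray below 0.07 m and x of weight50_mid in the frame of tray between -0.07 and 0.07 m and y of weight50_mid in the frame of tray between -0.03 and 0.03 m)).
It fails at once if the aluminium cup, the white bottle or the dish is shifted by more than 15 mm or tipped (distance of any of cup, bottle, dish from where it was at the start of the episode above 0.015 m or angle between any of cup, bottle, dish's own z axis and vertical above 0.3 rad).
It also fails if it takes over 72 s, if anything falls off the work surface, if the arm or the gripper's body presses on something with over 40 N, if the wrist force passes 120 N, or if a joint passes its speed limit or range.

ROBOT

A 7-joint arm with a two-finger parallel gripper is mounted at the origin on the work surface. World frame = base frame: x ahead of the robot, y to its left, z up, the work surface at z = 0. Lengths are in mm, angles in rad, forces in N, time in s.
With the tool pointing down it reaches from about 400 to 875 mm from the base axis. Payload 4.4 kg.
Tool frame: the origin (TCP) lies midway between the tips of the shut fingers; the grasp point (between the pads) lies 19 mm behind it; x points along the fingers, z is the direction in which the jaws open and shut, and the axes are right-handed (so a half turn about x gives the same grasp; the last joint's range is limited). The gripper opens to 85 mm and grips with 20 to 120 N. Pads are 22 mm wide; open, the fingers measure 114 mm over their backs; the gripper's body (76 mm by 85 mm) begins 54 mm behind the grasp point. The pads swing forward as they close: fully open they stand 13 mm farther back than shut.
Start: joints at [-1.318, 0.628, 0.038, 1.517, -0.027, 0.996, -0.02], TCP at [203.704, 617.27, 231.313] pointing down, gripper open.
Joint ranges: [-3.06, 3.06], [-0.37, 2.12], [-1.25, 1.32], [0.18, 2.47], [-1.1, 4.24], [0.23, 1.98], [-2.94, 2.94]. Speed limits (rad/s): [2.57, 2.57, 3.14, 3.14, 3.14, 3.14, 3.14].

INTERFACE

Orientations are given as [roll, pitch, yaw] about the fixed x, y, z axes, in that order (R = Rz(yaw) Ry(pitch) Rx(roll)).
In Python, from cell import ctrl gives the robot as it stands. The module is installed in compiled form; this text tells all that it offers.
- The arm moves only by the tool servo_tool, never from a script. Its argument "rows" is a list of rows, each an object of numbers: "dx", "dy", "dz": the shift along the tool's x, y, z in units of 750 mm (1.0 is 750 mm); "wx", "wy", "wz": the turn, a rotation vector about the tool's x, y, z in units of 6 degrees (1.0 is 6 degrees); "fingers": the closure, from 0 (fully open) to 1 (shut). In form: [{"dx": .., "dy": .., "dz": .., "wx": .., "wy": .., "wz": .., "fingers": ..}, ...]. A call has 1 to 5 rows; each row shifts and turns the commanded pose from where the row before left it, along the tool's axes as they then stand; what a row does not reach is not made up. A row lasts 1/8 s, in which the tool goes at most 62.5 mm and 10.7 degrees, less where a joint would pass 70% of its speed; a pose out of reach is approached as far as the arm can. A call with a number of a shift or a turn outside -1 to 1 is refused whole. A call with a gripper value outside its range is refused whole. The fingers move at their own pace and stop on an object; the grip force is fixed at half the most. Time passes only in rows, so rows that do not move let the fingers close. It gives the time, the measured TCP pose, the force and the opening at its end, in the units of the state.
- ctrl.read_state(): the state, without advancing time (a new reading comes with each control period).
- ctrl.get_image(name): name is "scene" or "top" or "wrist"; returns the picture (480x640x3 uint8, red, green, blue); there is no depth.
- ctrl.camera_info(name): a dict with "fovy" (degrees; the focal length in pixels is half the picture's height over the tangent of half this angle, whatever the lens; pixels are square), "cx", "cy" (the principal point, pixels), "k1" (the pictures are not rectified: a ray, as slopes to the right and down, at radius r is drawn at 1 + k1 r^2 times it, then the intrinsics apply), "R" (3x3) and "t" (3): a world point X has camera coordinates R X + t. Camera axes: x right, y down, z forward; pixel columns grow to the right and rows downward; lengths in mm; the calibration is good to about 2 mm. A picture is of the moment at which its call begins: read the wrist's pose just before it. camera_info takes no time and is no camera call; for the wrist camera it gives the pose at the moment of the call.
- ctrl.finish_job(): hands the job in, once; it reports no verdict.
Trained networks look in the newest picture that a camera, given by its name, has taken for a name from the list of things; names that differ only in an ending like _2 or _b are one class to them, and where a whole thing is asked for, a point or a joint stands for the part that bears it (a point fixed in the world has none). Each returns a list of dicts, best first, with "conf" (0 to 1); they miss things now and then, are a little off and sometimes report something else, mostly with a low value. They report only what shows in the picture. A call takes as long as a camera call.
- ctrl.search_frame(label, camera): "extent" ([centre column, centre row, width, height] in pixels, round what is visible of it).
- ctrl.silhouettes(label, camera): "region" (480x640 bool, what is visible of it) and "extent" ([centre column, centre row, width, height] in pixels, round what is visible of it).
- ctrl.mark_of(label, camera): "point" ([column, row] in pixels: a listed point, or the origin of a listed thing).
The state is a dict: "clock": time; "qpos": joint angles; "qd": joint speeds; "tau": joint torques, N m; "eef_pos": TCP position; "tool_rot": TCP orientation; "force": force on the tool from outside, world axes, zero at the start; "torque": the same for the moment, N m; "width": finger opening in mm.
Only numpy, scipy, OpenCV 4.12 (cv2) and the standard library are available. Lean on these libraries where they do the work, as an engineer would, in place of code of your own. Each camera call takes 0.05 s, during which the arm holds its last target.

## Working session

There is one attempt and no reset: what is moved stays moved. The work goes in short steps, Python scripts to look and compute and a tool call to move; the robot and the scene stay as the last step left them, time stands still between calls to the robot, and variables do not carry over. Pictures are saved under pics/ and viewed, and the job is handed in when it is done.

Besides the shell and the picture viewer there is one more tool, called after "Emit:" in YAML: its name, and indented under it one key for each argument. servo_tool: Moves the arm, as the interface text tells. Its arguments: {"type":"object","properties":{"rows":{"type":"array"}},"required":["rows"]}

I'll start by reading the state and looking at the scene.

```bash
mkdir -p pics; ls; python3 - <<'E'
from cell import ctrl
import cv2
s=ctrl.read_state(); print(s)
for n in ["scene","top","wrist"]:
    i=ctrl.get_image(n); cv2.imwrite(f"pics/a_{n}.png",i[:,:,::-1])
    c=ctrl.camera_info(n); print(n,c)
E
```

```text
pics
{'clock': 0.0, 'qpos': array([-1.31782276,  0.6293325 ,  0.03842965,  1.51835996, -0.02698799,
        0.99631873, -0.02001066]), 'qd': array([ 0.00115074,  0.00090513,  0.0006564 ,  0.00063296, -0.00165669,
       -0.00071319,  0.0002523 ]), 'tau': array([ 1.49327479e-04, -5.63412237e+01,  1.22614201e+00, -1.93449587e+01,
        1.09730568e-02,  1.04677887e-02, -1.42404573e-06]), 'eef_pos': array([203.48387473, 616.6684838 , 230.40028369]), 'tool_rot': array([-3.12725703,  1.56889546, -1.87522826]), 'force': array([ 0.58032938, -0.64122304, -0.53196308]), 'torque': array([ 0.03002141, -0.01607295, -0.02887568]), 'width': 85.75702222632412}
scene {'fovy': 56.87004076695632, 'cx': 317.85847066522695, 'cy': 239.8200235320066, 'k1': 0.02224109557129544, 'R': array([[-0.30297032,  0.95291426, -0.01278238],
       [ 0.52511242,  0.15573168, -0.83666277],
       [-0.79527727, -0.26019618, -0.54756919]]), 't': array([ 148.78330041, -235.48744863, 1296.24157631])}
top {'fovy': 47.984309018565156, 'cx': 323.3482212367316, 'cy': 237.75723884385656, 'k1': -0.06822739572484232, 'R': array([[ 0.02638405, -0.99963993,  0.00488846],
       [-0.99712317, -0.0266646 , -0.07095342],
       [ 0.07105822, -0.00300236, -0.99746765]]), 't': array([  -2.69376817,  534.60087278, 1274.74586571])}
wrist {'fovy': 61.274636837041314, 'cx': 325.47654193960744, 'cy': 235.77153078019813, 'k1': -0.012254430859389797, 'R': array([[ 0.31446245,  0.94926892, -0.00137015],
       [ 0.89916863, -0.29740249,  0.32101017],
       [ 0.30431749, -0.10217764, -0.94707476]]), 't': array([-649.25323179,  -41.66484088,  380.60683589])}
```

View pics/a_scene.png

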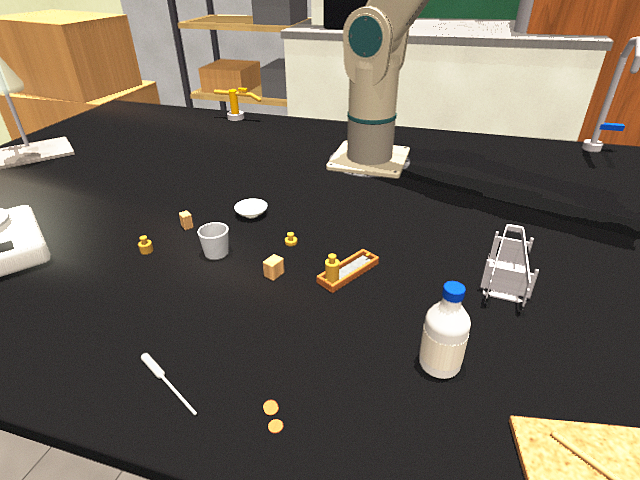

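View pics/a_top.png

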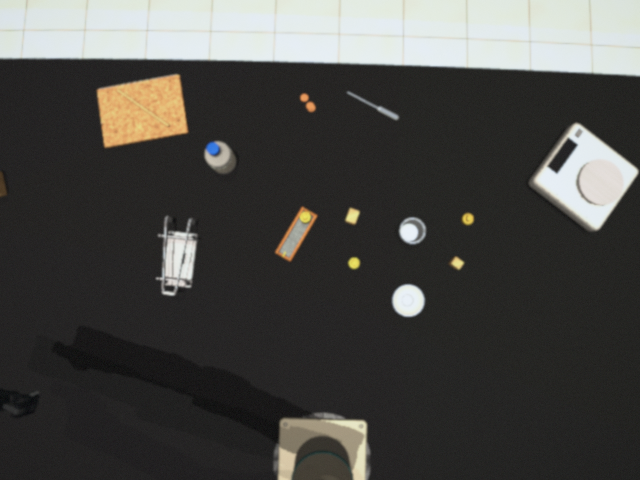

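View pics/a_wrist.png

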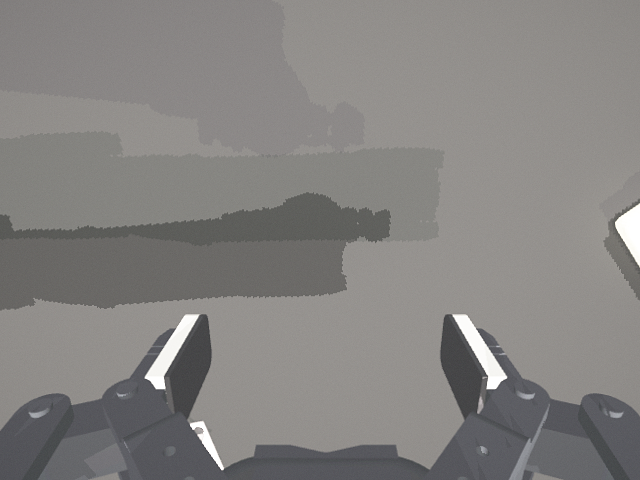

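```bash
cat > h.py <<'E'
from cell import ctrl
import numpy as np, cv2
from scipy.spatial.transform import Rotation as Ro
from scipy.optimize import least_squares
def K(c):
    f=240/np.tan(np.radians(c['fovy'])/2); return f
def proj(c,X):
    X=np.atleast_2d(X); p=X@np.array(c['R']).T+np.array(c['t'])
    s=p[:,:2]/p[:,2:]; r2=(s**2).sum(1,keepdims=True)
    return s*(1+c['k1']*r2)*K(c)+[c['cx'],c['cy']]
def ray(c,uv):
    d=(np.array(uv,float)-[c['cx'],c['cy']])/K(c); s=d.copy()
    for _ in range(20): s=d/(1+c['k1']*(s**2).sum())
    R=np.array(c['R']); return -R.T@np.array(c['t']), R.T@np.array([s[0],s[1],1])
def onz(c,uv,z):
    o,d=ray(c,uv); return o+d*(z-o[2])/d[2]
def tri(obs,z=None):
    f=lambda X:np.concatenate([(proj(c,X)[0]-uv) for c,uv in obs])
    x0=onz(obs[0][0],obs[0][1],z or 20)
    s=least_squares(f,x0); return s.x,np.abs(s.fun).max()
def Rt():
    s=ctrl.read_state(); return s, Ro.from_euler('xyz',s['tool_rot']).as_matrix()
def shot(n,name):
    i=ctrl.get_image(n); cv2.imwrite(f'pics/{name}.png',i[:,:,::-1]); return i
E
python3 - <<'E'
from h import *
for n in ["scene","top"]: ctrl.get_image(n)
T={'tray':0,'weight200_mid':33.5,'weight100_mid':17,'weight50_mid':11.5,'spacer_long_mid':17,'spacer_short_mid':17,'tongs_stand':0,'tongs_grip':62,'tongs_tips':17,'cup':0,'bottle':0,'dish':0}
cs={n:ctrl.camera_info(n) for n in ["scene","top"]}
for l,z in T.items():
    obs=[]
    for n in cs:
        m=ctrl.mark_of(l,n)
        for k in m[:2]: print(l,n,np.round(k['point'],1),round(k['conf'],2),np.round(onz(cs[n],k['point'],z),1)[:2])
        if m: obs.append((cs[n],m[0]['point']))
    if len(obs)==2: print('   tri',np.round(tri(obs)[0],1),tri(obs)[1])
print(ctrl.read_state()['clock'])
E
```

```text
tray scene [353.1 271.5] 0.67 [538.2  85.6]
tray top [293.7 234.3] 0.71 [542.3  83.9]
tray top [182. 223.] 0.16 [562.8 358.3]
   tri [541.8  85.3   2.5] 0.6616769993473213
weight200_mid scene [331.2 267.8] 0.58 [581.9  54.6]
weight200_mid top [305.7 213.7] 0.51 [589.7  55. ]
   tri [588.8  55.9  38.7] 0.4519252361226904
weight100_mid scene [142.9 245.8] 0.64 [ 598.4 -336.6]
weight100_mid top [467.7 219.1] 0.47 [ 589.3 -337.1]
   tri [ 591.5 -341.    11.5] 0.9590791998357986
weight50_mid scene [290.3 235.4] 0.65 [469.1 -67.8]
weight50_mid top [353.4 261.6] 0.5 [479.4 -62.3]
   tri [479.5 -62.8  18.8] 0.3643636197968476
spacer_long_mid scene [273.1 266.2] 0.64 [587.2 -57.7]
spacer_long_mid top [348.7 215. ] 0.49 [591.3 -48.2]
   tri [592.4 -52.2  21.7] 1.7928604094081493
spacer_short_mid scene [187.8 217.3] 0.54 [ 471.9 -310.9]
spacer_short_mid top [458.  263.3] 0.45 [ 481.6 -314.3]
   tri [ 479.4 -309.4   21.7] 1.5739825382461845
tongs_stand scene [503.9 275.1] 0.92 [468.  357.3]
tongs_stand scene [276.8 266. ] 0.18 [563.6 -60.9]
tongs_stand top [183.1 258.1] 0.75 [477.  351.7]
tongs_
[... 373 characters left out ...]
85.5 -51.7]
tongs_tips top [182.7 226.1] 0.79 [553.8 351.8]
tongs_tips top [354.4 264.1] 0.23 [473.4 -64.5]
   tri [608.1 100.7  66.3] 103.16946226919185
cup scene [215.2 249.4] 0.65 [ 546.7 -204.4]
cup scene [254.  213.4] 0.18 [ 387.  -189.9]
cup top [412.1 233.1] 0.88 [ 553. -205.]
   tri [ 551.8 -202.5    3.8] 0.7346704899032375
bottle scene [441.3 364.9] 0.58 [720.8 263.6]
bottle scene [289.7 235.7] 0.31 [453.9 -75.5]
bottle top [220.3 161.7] 0.91 [717.  270.5]
   tri [718.  265.5  -2.2] 2.1764619497343745
dish scene [251.  213.6] 0.6 [ 389.9 -196.3]
dish top [405.3 299.4] 0.67 [ 391.5 -191. ]
dish top [182.  259.7] 0.47 [473.1 354.3]
   tri [ 392.4 -192.7    1.9] 0.8649191896381581
1.45
```

```bash
cat >> h.py <<'E'
CS=None
def camsign():
    return -1
def Rtar(psi):
    # tool down, tool y = s * camera direction (psi deg)
    a=np.radians(psi); d=np.array([np.cos(a),np.sin(a),0]); y=CSIGN*d; x=np.array([0,0,-1.]); return np.stack([x,y,np.cross(x,y)],1)
CSIGN=1
def plan(pos,psi,n,fing=0.0,p0=None,R0=None,show=True):
    s,R=Rt(); p=s['eef_pos'] if p0 is None else np.array(p0,float); R=R if R0 is None else R0
    pos=np.array(pos,float); step=(pos-p)/n
    rv=Ro.from_matrix(R.T@Rtar(psi)).as_rotvec()/n
    out=[]
    for i in range(n):
        d=R.T@step/750; w=np.degrees(rv)/6
        out.append([*np.round(d,4),*np.round(w,3)]); R=R@Ro.from_rotvec(rv).as_matrix()
    if show:
        print('from',np.round(p,1),'clock',s['clock'],'dist',np.round(np.linalg.norm(pos-p)))
        for o in out: print(*[f'{v:g}' for v in o])
    return out
E
python3 - <<'E'
from h import *
s,R=Rt(); print(R.round(4)); c=ctrl.camera_info('wrist'); C=-np.array(c['R']).T@np.array(c['t'])
print(R.T@(C-s['eef_pos']), R.T@np.array(c['R']).T)
ct=ctrl.camera_info('top')
for uv in [(170,293),(168,219),(190,222),(164,236),(196,236)]: print(uv,onz(ct,uv,62).round(0))
im=cv2.imread('pics/a_top.png')[190:310,130:340]; cv2.imwrite('pics/b_crop.png',cv2.resize(im,None,fx=3.5,fy=3.5,interpolation=cv2.INTER_CUBIC))
E
```

```text
[[-0.     -0.9496  0.3134]
 [ 0.      0.3134  0.9496]
 [-1.      0.      0.    ]]
[-1.42352433e+02  8.19686375e+01  1.20474621e-01] [[-7.30278071e-05 -3.20983966e-01  9.47084626e-01]
 [-1.09884409e-03 -9.47084031e-01 -3.20983849e-01]
 [ 9.99999394e-01 -1.06413909e-03 -2.83547865e-04]]
(170, 293) [394. 363.  62.]
(168, 219) [566. 375.  62.]
(190, 222) [560. 323.  62.]
(164, 236) [526. 383.  62.]
(196, 236) [528. 308.  62.]
```

View pics/b_crop.png

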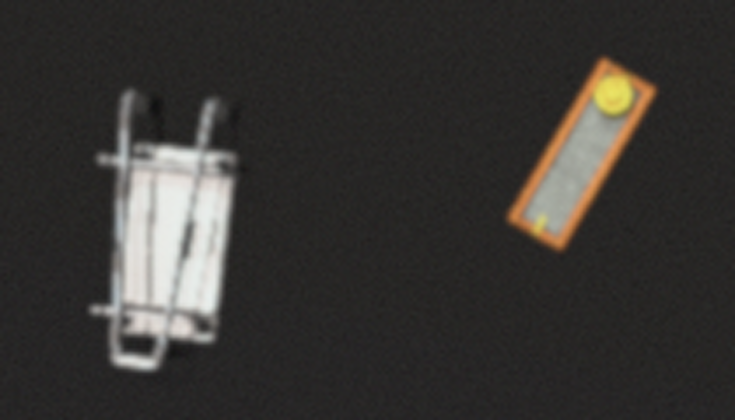

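```bash
python3 - <<'E'
from h import *
plan([478,356,150],-5,28,p0=[203.7,617.3,231.3])
E
```

```text
from [203.7 617.3 231.3] clock 1.45 dist 387.0
0.0039 -0.0163 -0.0077 0.992 -0 -0
0.0039 -0.017 -0.006 0.992 -0 -0
0.0039 -0.0175 -0.0042 0.992 -0 -0
0.0039 -0.0179 -0.0023 0.992 -0 -0
0.0039 -0.018 -0.0005 0.992 -0 -0
0.0039 -0.018 0.0014 0.992 -0 -0
0.0039 -0.0177 0.0033 0.992 -0 -0
0.0039 -0.0173 0.0051 0.992 -0 -0
0.0039 -0.0167 0.0068 0.992 -0 -0
0.0039 -0.0159 0.0085 0.992 -0 -0
0.0039 -0.0149 0.0101 0.992 -0 -0
0.0039 -0.0138 0.0116 0.992 -0 -0
0.0039 -0.0125 0.013 0.992 -0 -0
0.0039 -0.0111 0.0142 0.992 -0 -0
0.0039 -0.0096 0.0153 0.992 -0 -0
0.0039 -0.0079 0.0162 0.992 -0 -0
0.0039 -0.0062 0.0169 0.992 -0 -0
0.0039 -0.0044 0.0175 0.992 -0 -0
0.0039 -0.0026 0.0179 0.992 -0 -0
0.0039 -0.0007 0.018 0.992 -0 -0
0.0039 0.0012 0.018 0.992 -0 -0
0.0039 0.003 0.0178 0.992 -0 -0
0.0039 0.0049 0.0174 0.992 -0 -0
0.0039 0.0066 0.0168 0.992 -0 -0
0.0039 0.0083 0.016 0.992 -0 -0
0.0039 0.01 0.015 0.992 -0 -0
0.0039 0.0115 0.0139 0.992 -0 -0
0.0039 0.0129 0.0127 0.992 -0 -0
```

Emit:
servo_tool:
  rows:
    - {"dx":0.004,"dy":-0.016,"dz":-0.008,"wx":0.99,"wy":0,"wz":0,"fingers":0}
    - {"dx":0.004,"dy":-0.017,"dz":-0.006,"wx":0.99,"wy":0,"wz":0,"fingers":0}
    - {"dx":0.004,"dy":-0.0175,"dz":-0.004,"wx":0.99,"wy":0,"wz":0,"fingers":0}
    - {"dx":0.004,"dy":-0.018,"dz":-0.0025,"wx":0.99,"wy":0,"wz":0,"fingers":0}
    - {"dx":0.004,"dy":-0.018,"dz":-0.0005,"wx":0.99,"wy":0,"wz":0,"fingers":0}

```text
clock: 2.08
eef_pos: [252.7, 570.3, 216.3]
tool_rot: [0.928, 1.571, 1.658]
force: [-0.2, 0.1, 0.1]
width: 85.3
```

Emit:
servo_tool:
  rows:
    - {"dx":0.004,"dy":-0.018,"dz":0.0015,"wx":0.99,"wy":0,"wz":0,"fingers":0}
    - {"dx":0.004,"dy":-0.0175,"dz":0.003,"wx":0.99,"wy":0,"wz":0,"fingers":0}
    - {"dx":0.004,"dy":-0.017,"dz":0.005,"wx":0.99,"wy":0,"wz":0,"fingers":0}
    - {"dx":0.004,"dy":-0.0165,"dz":0.007,"wx":0.99,"wy":0,"wz":0,"fingers":0}
    - {"dx":0.004,"dy":-0.016,"dz":0.0085,"wx":0.99,"wy":0,"wz":0,"fingers":0}

```text
clock: 2.7
eef_pos: [301.4, 524.1, 201.3]
tool_rot: [1.467, 1.571, 1.679]
force: [0.3, -1.5, -0.2]
width: 85.6
```

Emit:
servo_tool:
  rows:
    - {"dx":0.004,"dy":-0.015,"dz":0.01,"wx":0.99,"wy":0,"wz":0,"fingers":0}
    - {"dx":0.004,"dy":-0.014,"dz":0.0115,"wx":0.99,"wy":0,"wz":0,"fingers":0}
    - {"dx":0.004,"dy":-0.0125,"dz":0.013,"wx":0.99,"wy":0,"wz":0,"fingers":0}
    - {"dx":0.004,"dy":-0.011,"dz":0.014,"wx":0.99,"wy":0,"wz":0,"fingers":0}
    - {"dx":0.004,"dy":-0.0095,"dz":0.0155,"wx":0.99,"wy":0,"wz":0,"fingers":0}

```text
clock: 3.32
eef_pos: [350.3, 477.5, 186.3]
tool_rot: [1.955, 1.57, 1.649]
force: [-0.8, -0.2, 0.6]
width: 85.4
```

Emit:
servo_tool:
  rows:
    - {"dx":0.004,"dy":-0.008,"dz":0.016,"wx":0.99,"wy":0,"wz":0,"fingers":0}
    - {"dx":0.004,"dy":-0.006,"dz":0.017,"wx":0.99,"wy":0,"wz":0,"fingers":0}
    - {"dx":0.004,"dy":-0.0045,"dz":0.0175,"wx":0.99,"wy":0,"wz":0,"fingers":0}
    - {"dx":0.004,"dy":-0.0025,"dz":0.018,"wx":0.99,"wy":0,"wz":0,"fingers":0}
    - {"dx":0.004,"dy":-0.0005,"dz":0.018,"wx":0.99,"wy":0,"wz":0,"fingers":0}

```text
clock: 3.95
eef_pos: [399.6, 431.2, 171.3]
tool_rot: [2.537, 1.57, 1.712]
force: [-0.0, 0.4, 0.5]
width: 85.5
```

Emit:
servo_tool:
  rows:
    - {"dx":0.004,"dy":0.001,"dz":0.018,"wx":0.99,"wy":0,"wz":0,"fingers":0}
    - {"dx":0.004,"dy":0.003,"dz":0.018,"wx":0.99,"wy":0,"wz":0,"fingers":0}
    - {"dx":0.004,"dy":0.005,"dz":0.0175,"wx":0.99,"wy":0,"wz":0,"fingers":0}
    - {"dx":0.004,"dy":0.0065,"dz":0.017,"wx":0.99,"wy":0,"wz":0,"fingers":0}
    - {"dx":0.004,"dy":0.0085,"dz":0.016,"wx":0.99,"wy":0,"wz":0,"fingers":0}

```text
clock: 4.58
eef_pos: [449.0, 384.4, 156.2]
tool_rot: [-3.008, 1.57, 1.933]
force: [-0.2, 0.2, 0.2]
width: 85.4
```

Emit:
servo_tool:
  rows:
    - {"dx":0.004,"dy":0.01,"dz":0.015,"wx":0.99,"wy":0,"wz":0,"fingers":0}
    - {"dx":0.004,"dy":0.0115,"dz":0.014,"wx":0.99,"wy":0,"wz":0,"fingers":0}
    - {"dx":0.004,"dy":0.013,"dz":0.0125,"wx":0.99,"wy":0,"wz":0,"fingers":0}
    - {"fingers":0.0}

```text
schema error: expected keys dx, dy, dz, wx, wy, wz, fingers
```

```bash
python3 - <<'E'
from h import *
shot('wrist','c_wrist'); s=ctrl.read_state(); print(s['eef_pos'],s['tool_rot'],s['qpos'],s['clock'],s['force'])
E
```

```text
[450.67143251 382.46084765 156.06576111] [ 0.58584505  1.56878511 -0.76224771] [-1.17169445  0.7409745   0.70295395  1.77474523 -0.61249654  0.85708828
 -1.53012342] 4.625 [ 0.01336883 -1.67772696  0.88827393]
```

View pics/c_wrist.png

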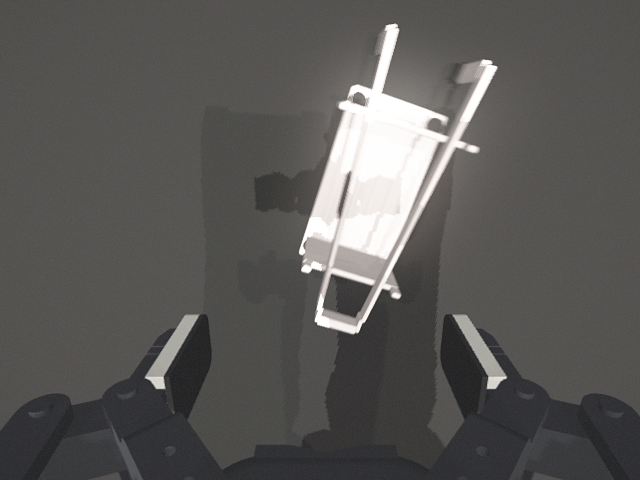

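```bash
python3 - <<'E'
from h import *
c=ctrl.camera_info('wrist')
h=[onz(c,p,68) for p in [(317,324),(359,333)]]; j=[onz(c,p,68) for p in [(393,27),(489,64)]]
H=sum(h)/2;J=sum(j)/2
print(np.round(h,1),np.round(j,1)); d=J-H; print(np.linalg.norm(d),np.degrees(np.arctan2(d[1],d[0])), H+d/np.linalg.norm(d)*86)
print(np.linalg.norm(j[0]-j[1]))
for cam in ['wrist']:
  for l in ['tongs_grip','tongs_stand','tongs_tips']:
    for m in ctrl.mark_of(l,cam)[:2]: print(l,m['point'],m['conf'],onz(c,m['point'],{'tongs_grip':62,'tongs_stand':0,'tongs_tips':17}[l]).round(1))
# saddle plates tops z=56: prong ends z=66
P=[onz(c,p,66) for p in [(342,105),(476,149),(306,267),(396,294)]]
print(np.round(P,1)); print((P[0]+P[1])/2,(P[2]+P[3])/2)
plan([479,356,150],-5,5)
E
```

```text
[[395.9 375.5  68. ]
 [395.3 347.3  68. ]] [[573.8 374.4  68. ]
 [568.1 320.2  68. ]]
175.91108277408415 -4.583854009353879 [481.31263917 354.48544321  68.        ]
54.49210876907311
tongs_stand [366.2, 185.0] 0.86 [479.3 357.3   0. ]
[[530.8 391.   66. ]
 [524.5 311.4  66. ]
 [432.6 390.5  66. ]
 [426.9 330.8  66. ]]
[527.66396963 351.20857234  66.        ] [429.77835273 360.65937836  66.        ]
from [448.5 384.8 156.2] clock 4.775 dist 42.0
0.0017 0.0061 0.0094 0.611 -0 0.001
0.0017 0.0067 0.0089 0.611 -0 0.001
0.0017 0.0073 0.0085 0.611 -0 0.001
0.0017 0.0078 0.008 0.611 -0 0.001
0.0017 0.0083 0.0075 0.611 -0 0.001
```

Emit:
servo_tool:
  rows:
    - {"dx":0.011,"dy":0.006,"dz":0.0095,"wx":0.61,"wy":0,"wz":0,"fingers":0}
    - {"dx":0.011,"dy":0.0065,"dz":0.009,"wx":0.61,"wy":0,"wz":0,"fingers":0}
    - {"dx":0.011,"dy":0.0075,"dz":0.0085,"wx":0.61,"wy":0,"wz":0,"fingers":0}
    - {"dx":0.011,"dy":0.008,"dz":0.008,"wx":0.61,"wy":0,"wz":0,"fingers":0}
    - {"dx":0.011,"dy":0.0085,"dz":0.0075,"wx":0.61,"wy":0,"wz":0,"fingers":0}

```text
clock: 5.4
eef_pos: [479.9, 354.9, 114.3]
tool_rot: [-0.238, 1.57, -1.902]
force: [-0.7, 0.3, 0.0]
width: 85.4
```

Emit:
servo_tool:
  rows:
    - {"dx":0,"dy":0,"dz":0,"wx":0,"wy":0,"wz":0,"fingers":0}

```text
clock: 5.52
eef_pos: [479.8, 354.3, 114.3]
tool_rot: [-0.287, 1.569, -1.949]
force: [-0.6, 0.7, -0.5]
width: 85.5
```

```bash
python3 - <<'E'
from h import *
for i in range(3):
    c=ctrl.camera_info('wrist'); s,R=Rt(); C=-np.array(c['R']).T@np.array(c['t']); print(s['eef_pos'].round(2),(C-R@[-142.35,81.97,0.12]).round(2), np.degrees(np.arctan2(R[1,1],R[0,1])))
    shot('wrist','d_wrist')
E
```

```text
[479.82 354.26 114.25] [480.88 354.29 114.24] -5.203972839332966
[479.58 354.98 114.64] [480.66 354.99 114.66] -5.111387273866293
[479.47 355.45 114.94] [480.54 355.48 114.96] -5.062547491547699
```

View pics/d_wrist.png

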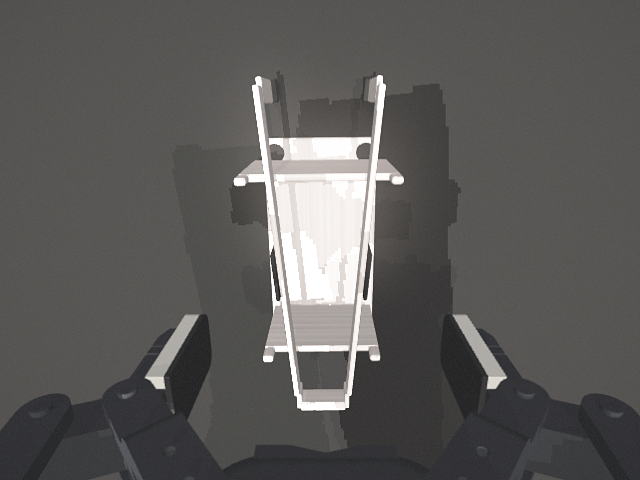

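```bash
python3 - <<'E'
from h import *
c=ctrl.camera_info('wrist')
for p in [(272,246),(276,300),(371,246),(366,300)]: print(onz(c,p,71).round(1))
H=(onz(c,(299,409),68)+onz(c,(349,408),68))/2; J=(onz(c,(258,80),68)+onz(c,(380,79),68))/2; d=J-H
print(H,J,np.degrees(np.arctan2(d[1],d[0])),H+d/np.linalg.norm(d)*86, np.linalg.norm(d))
for l in ['tongs_grip','tongs_stand']:
    for m in ctrl.mark_of(l,'wrist')[:2]: print(l,m['point'],m['conf'],onz(c,m['point'],62 if 'grip' in l else 0).round(1))
plan([480,354.5,40],-5,3)
E
```

```text
[496.5 380.6  71. ]
[467.  382.5  71. ]
[492.2 332.3  71. ]
[462.9 336.4  71. ]
[393.50765884 364.37594003  68.        ] [570.54576034 350.57588635  68.        ] -4.457171655259061 [479.2475693  357.69254613  68.        ] 177.5751414571887
tongs_stand [320.4, 234.5] 0.94 [476.7 359.5   0. ]
from [479.4 355.9 115.4] clock 5.775 dist 75.0
0.0335 0.0003 0.0006 -0.001 -0.002 -0
0.0335 0.0003 0.0006 -0.001 -0.002 -0
0.0335 0.0003 0.0006 -0.001 -0.002 -0
```

Emit:
servo_tool:
  rows:
    - {"dx":0.0335,"dy":0,"dz":-0.0015,"wx":0,"wy":0,"wz":0,"fingers":0}
    - {"dx":0.0335,"dy":0,"dz":-0.001,"wx":0,"wy":0,"wz":0,"fingers":0}
    - {"dx":0.0335,"dy":0,"dz":0,"wx":0,"wy":0,"wz":0,"fingers":0.2}
    - {"dx":0,"dy":0,"dz":0,"wx":0,"wy":0,"wz":0,"fingers":0.4}
    - {"dx":0,"dy":0,"dz":0,"wx":0,"wy":0,"wz":0,"fingers":0.4}

```text
clock: 6.4
eef_pos: [480.2, 357.6, 40.6]
tool_rot: [2.186, 1.569, 0.527]
force: [0.8, -0.3, 0.3]
width: 51.0
```

```bash
python3 - <<'E'
from h import *
s,R=Rt(); print(s['eef_pos'],s['width'],s['force'],s['torque'],s['qpos'].round(2))
shot('wrist','e_wrist')
E
```

```text
[480.21552054 357.59385193  40.62810531] 51.00206245778253 [ 0.76655695 -0.28163589  0.32458938] [ 0.05360208 -0.00725826 -0.02519496] [-1.06  0.92  0.64  1.81 -0.83  0.7  -1.6 ]
```

View pics/e_wrist.png

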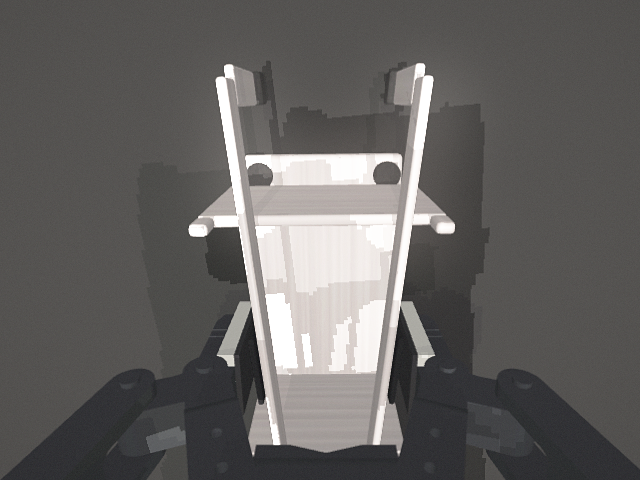

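Emit:
servo_tool:
  rows:
    - {"dx":0,"dy":0,"dz":0,"wx":0,"wy":0,"wz":0,"fingers":0.52}
    - {"dx":0,"dy":0,"dz":0,"wx":0,"wy":0,"wz":0,"fingers":0.52}
    - {"dx":-0.015,"dy":0,"dz":0,"wx":0,"wy":0,"wz":0,"fingers":0.52}
    - {"dx":-0.03,"dy":0,"dz":0,"wx":0,"wy":0,"wz":0,"fingers":0.52}
    - {"dx":-0.03,"dy":0,"dz":0,"wx":0,"wy":0,"wz":0,"fingers":0.52}

```text
clock: 7.08
eef_pos: [479.7, 357.3, 97.4]
tool_rot: [2.227, 1.57, 0.568]
force: [0.3, -0.0, -1.2]
width: 41.2
```

```bash
python3 - <<'E'
from h import *
s,R=Rt(); print(s['eef_pos'],s['width'],s['force'],s['torque'],s['qpos'].round(2))
shot('wrist','f_wrist')
c=ctrl.camera_info('wrist')
tip=s['eef_pos']+R@np.array([26,90,0]); print(tip,proj(c,tip), R[:,1])
plan([500,-20,85],-45,10)
E
```

```text
[479.70450375 357.29066     97.38087769] 41.21927859804537 [ 0.31855862 -0.03389814 -1.15583794] [ 0.03387507  0.01439434 -0.01160353] [-1.1   0.85  0.71  1.79 -0.75  0.8  -1.66]
[569.36133796 349.33995656  71.4109259 ] [[327.74371714  85.3597037 ]] [ 9.96084412e-01 -8.84066355e-02  3.33843345e-04]
from [481.4 358.  100.2] clock 7.125 dist 379.0
0.0019 0.0069 0.05 0.665 -0.004 -0.002
0.0019 0.0104 0.0494 0.665 -0.004 -0.002
0.0019 0.0138 0.0485 0.665 -0.004 -0.002
0.002 0.0172 0.0475 0.665 -0.004 -0.002
0.002 0.0204 0.0461 0.665 -0.004 -0.002
0.002 0.0236 0.0446 0.665 -0.004 -0.002
0.002 0.0266 0.0429 0.665 -0.004 -0.002
0.002 0.0295 0.0409 0.665 -0.004 -0.002
0.002 0.0323 0.0387 0.665 -0.004 -0.002
0.002 0.0349 0.0364 0.665 -0.004 -0.002
```

View pics/f_wrist.png

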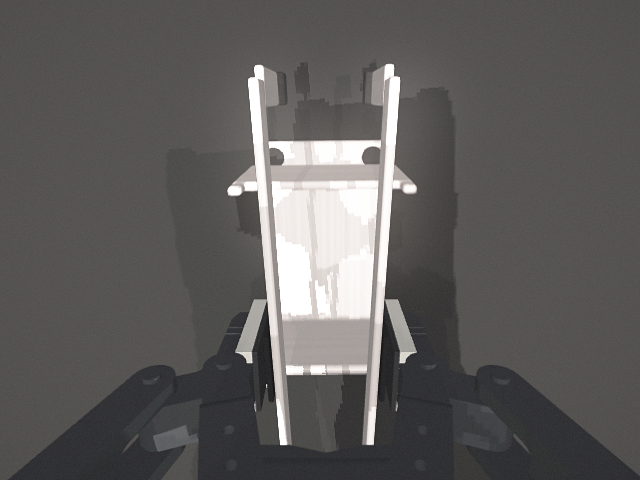

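```bash
python3 - <<'E'
from h import *
plan([527,-275,100],-45,16,p0=[480,357.5,99])
E
```

```text
from [480.  357.5  99. ] clock 7.125 dist 634.0
-0.0002 0.0086 0.0522 0.416 -0.003 -0.002
-0.0002 0.0108 0.0517 0.416 -0.003 -0.002
-0.0002 0.0131 0.0512 0.416 -0.003 -0.002
-0.0002 0.0153 0.0506 0.416 -0.003 -0.002
-0.0002 0.0175 0.0499 0.416 -0.003 -0.002
-0.0002 0.0196 0.0491 0.416 -0.003 -0.002
-0.0001 0.0218 0.0482 0.416 -0.003 -0.002
-0.0001 0.0238 0.0472 0.416 -0.003 -0.002
-0.0001 0.0259 0.0461 0.416 -0.003 -0.002
-0.0001 0.0278 0.0449 0.416 -0.003 -0.002
-0.0001 0.0298 0.0437 0.416 -0.003 -0.002
-0.0001 0.0316 0.0423 0.416 -0.003 -0.002
-0.0001 0.0335 0.0409 0.416 -0.003 -0.002
-0.0001 0.0352 0.0394 0.416 -0.003 -0.002
-0.0001 0.0369 0.0379 0.416 -0.003 -0.002
-0.0001 0.0385 0.0362 0.416 -0.003 -0.002
```

Emit:
servo_tool:
  rows:
    - {"dx":-0.007,"dy":0.0045,"dz":0.026,"wx":0.4,"wy":0,"wz":0,"fingers":0.52}
    - {"dx":-0.007,"dy":0.011,"dz":0.052,"wx":0.42,"wy":0,"wz":0,"fingers":0.52}
    - {"dx":-0.007,"dy":0.013,"dz":0.051,"wx":0.42,"wy":0,"wz":0,"fingers":0.52}
    - {"dx":0,"dy":0.0155,"dz":0.0505,"wx":0.42,"wy":0,"wz":0,"fingers":0.52}
    - {"dx":0,"dy":0.0175,"dz":0.05,"wx":0.42,"wy":0,"wz":0,"fingers":0.52}

```text
clock: 7.75
eef_pos: [492.7, 176.4, 111.4]
tool_rot: [-0.465, 1.569, -2.347]
force: [-0.8, -1.3, -0.4]
width: 41.2
```

Emit:
servo_tool:
  rows:
    - {"dx":0,"dy":0.0195,"dz":0.049,"wx":0.42,"wy":0,"wz":0,"fingers":0.52}
    - {"dx":0,"dy":0.022,"dz":0.048,"wx":0.42,"wy":0,"wz":0,"fingers":0.52}
    - {"dx":0,"dy":0.024,"dz":0.047,"wx":0.42,"wy":0,"wz":0,"fingers":0.52}
    - {"dx":0,"dy":0.026,"dz":0.046,"wx":0.42,"wy":0,"wz":0,"fingers":0.52}
    - {"dx":0,"dy":0.028,"dz":0.045,"wx":0.42,"wy":0,"wz":0,"fingers":0.52}

```text
clock: 8.38
eef_pos: [507.1, -20.7, 111.3]
tool_rot: [-0.757, 1.569, -2.858]
force: [0.2, -0.2, -0.9]
width: 41.1
```

Emit:
servo_tool:
  rows:
    - {"dx":0,"dy":0.03,"dz":0.0435,"wx":0.42,"wy":0,"wz":0,"fingers":0.52}
    - {"dx":0,"dy":0.0315,"dz":0.0425,"wx":0.42,"wy":0,"wz":0,"fingers":0.52}
    - {"dx":0,"dy":0.0335,"dz":0.041,"wx":0.42,"wy":0,"wz":0,"fingers":0.52}
    - {"dx":0.003,"dy":0.035,"dz":0.0395,"wx":0.42,"wy":0,"wz":0,"fingers":0.52}
    - {"dx":0.003,"dy":0.037,"dz":0.038,"wx":0.42,"wy":0,"wz":0,"fingers":0.52}

```text
clock: 9.0
eef_pos: [520.7, -218.1, 106.6]
tool_rot: [-0.97, 1.569, 2.992]
force: [0.2, 0.9, -0.5]
width: 41.4
```

Emit:
servo_tool:
  rows:
    - {"dx":0.003,"dy":0.0385,"dz":0.036,"wx":0.42,"wy":0,"wz":0,"fingers":0.52}
    - {"dx":0.003,"dy":0.01,"dz":0.01,"wx":0,"wy":0,"wz":0,"fingers":0.52}
    - {"dx":0,"dy":0,"dz":0,"wx":0,"wy":0,"wz":0,"fingers":0.52}

```text
clock: 9.38
eef_pos: [523.8, -266.6, 102.0]
tool_rot: [-1.269, 1.569, 2.651]
force: [-0.2, 0.8, -0.3]
width: 40.9
```

```bash
cat >> h.py <<'E'
def stat(name=None):
    s,R=Rt(); print('pos',s['eef_pos'].round(2),'psi',np.degrees(np.arctan2(R[1,1],R[0,1])).round(2),'w',round(s['width'],2),'F',s['force'].round(2),'M',s['torque'].round(3),'q',s['qpos'].round(2),'t',s['clock'])
    print('tilt',R[:,0].round(4))
    if name: shot('wrist',name)
    return s,R,ctrl.camera_info('wrist')
E
python3 - <<'E'
from h import *
s,R,c=stat('g_wrist')
for m in ctrl.mark_of('weight100_mid','wrist')[:2]: print(m['point'],m['conf'],onz(c,m['point'],17))
E
```

```text
pos [ 523.76 -266.59  102.04] psi -45.42 w 40.92 F [-0.22  0.85 -0.31] M [ 0.012 -0.047 -0.016] q [-0.04  0.86  0.79  1.82 -0.81  0.83 -1.19] t 9.375
tilt [-1.7e-03  9.0e-04 -1.0e+00]
[330.1, 70.2] 0.82 [ 591.17344374 -335.55438388   17.        ]
```

View pics/g_wrist.png

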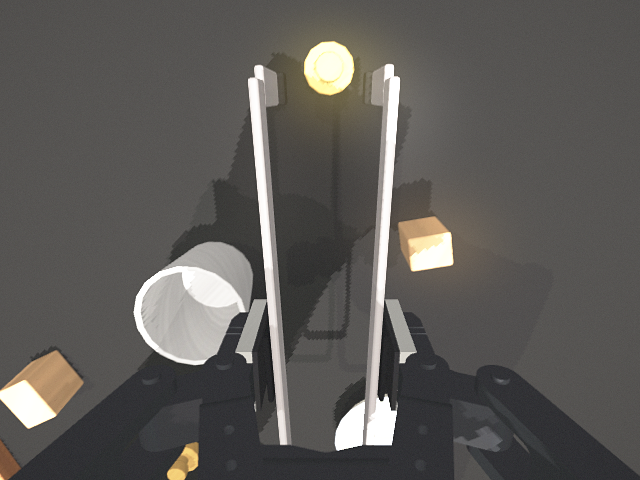

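```bash
python3 - <<'E'
from h import *
s,R,c=stat()
p=s['eef_pos']
for y in (84,90,96):
  for x in (18,28):
    print(y,x,[proj(c,p+R@np.array([x,y,z]))[0].round(1) for z in (-15,0,15)])
print('knob',onz(c,(329,68),34), 'body',onz(c,(329,68),20), R.T@(onz(c,(329,68),34)-p))
im=cv2.imread('pics/g_wrist.png')[20:140,220:440]; cv2.imwrite('pics/g2.png',cv2.resize(im,None,fx=3.6,fy=3.6,interpolation=cv2.INTER_CUBIC))
E
```

```text
pos [ 524.81 -264.47  102.17] psi -45.24 w 41.14 F [-1.53  0.23 -0.88] M [0.037 0.019 0.022] q [-0.04  0.86  0.79  1.82 -0.81  0.83 -1.19] t 9.475
tilt [-0.0011  0.0021 -1.    ]
84 18 [array([286.5,  96.2]), array([326.6,  96.1]), array([366.6,  96.1])]
84 28 [array([288.8,  96.3]), array([326.5,  96.3]), array([364.2,  96.3])]
90 18 [array([286. ,  79.1]), array([326.6,  79. ]), array([367.1,  79. ])]
90 28 [array([288.4,  80.3]), array([326.5,  80.2]), array([364.6,  80.2])]
96 18 [array([285.5,  61.5]), array([326.6,  61.5]), array([367.6,  61.4])]
96 28 [array([287.9,  63.8]), array([326.5,  63.7]), array([365.1,  63.7])]
knob [ 592.25558713 -334.21549567   34.        ] body [ 592.8310844 -334.9354765   20.       ] [67.94876766 97.16843477  1.27767261]
```

View pics/g2.png

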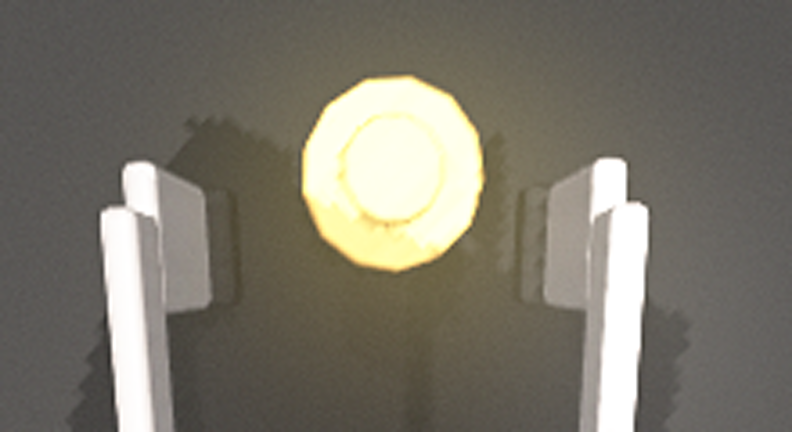

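```bash
cat >> h.py <<'E'
TIP=np.array([23,86.8,-0.5])
def tcp_for(W,psi,tipz):
    R=Rtar(psi); return np.array([W[0],W[1],tipz])-R@TIP
E
python3 - <<'E'
from h import *
t=tcp_for([591.8,-335.5],-32,49); print(t)
plan(t,-32,4,p0=[524,-266,102])
E
```

```text
[ 517.92446562 -289.92703191   72.        ]
from [ 524. -266.  102.] clock 9.475 dist 39.0
0.01 0.0043 0.0071 -0.551 -0.002 0.005
0.01 0.0038 0.0073 -0.551 -0.002 0.005
0.01 0.0034 0.0075 -0.551 -0.002 0.005
0.01 0.003 0.0077 -0.551 -0.002 0.005
```

Emit:
servo_tool:
  rows:
    - {"dx":0.01,"dy":0.0045,"dz":0.007,"wx":-0.55,"wy":0,"wz":0,"fingers":0.52}
    - {"dx":0.01,"dy":0.004,"dz":0.0075,"wx":-0.55,"wy":0,"wz":0,"fingers":0.52}
    - {"dx":0.01,"dy":0.0035,"dz":0.0075,"wx":-0.55,"wy":0,"wz":0,"fingers":0.52}
    - {"dx":0.01,"dy":0.003,"dz":0.0075,"wx":-0.55,"wy":0,"wz":0,"fingers":0.52}
    - {"dx":0,"dy":0,"dz":0,"wx":0,"wy":0,"wz":0,"fingers":0.52}

```text
clock: 10.1
eef_pos: [519.4, -288.8, 72.3]
tool_rot: [-2.114, 1.569, 2.039]
force: [-0.9, -0.2, -1.5]
width: 40.9
```

```bash
python3 - <<'E'
from h import *
s,R,c=stat('i_wrist')
im=cv2.imread('pics/i_wrist.png')[20:140,220:440]; cv2.imwrite('pics/i2.png',cv2.resize(im,None,fx=3.6,fy=3.6,interpolation=cv2.INTER_CUBIC))
E
```

```text
pos [ 519.39 -288.84   72.35] psi -32.05 w 40.94 F [-0.95 -0.23 -1.53] M [ 0.009 -0.048 -0.024] q [ 0.06  0.88  0.69  1.81 -0.8   0.75 -0.95] t 10.1
tilt [-8.0e-04  1.5e-03 -1.0e+00]
```

View pics/i_wrist.png

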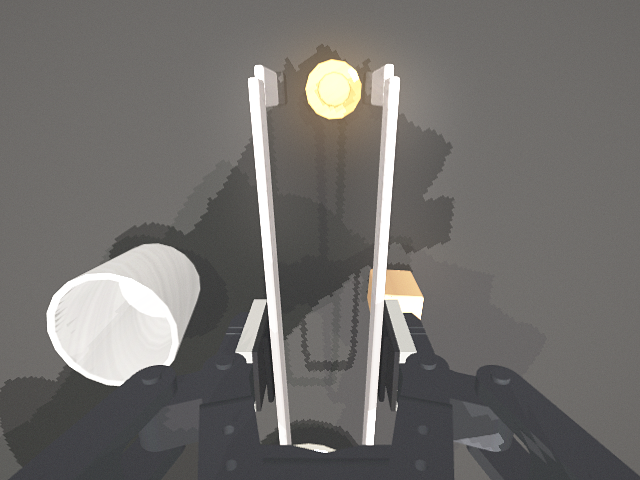

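View pics/i2.png

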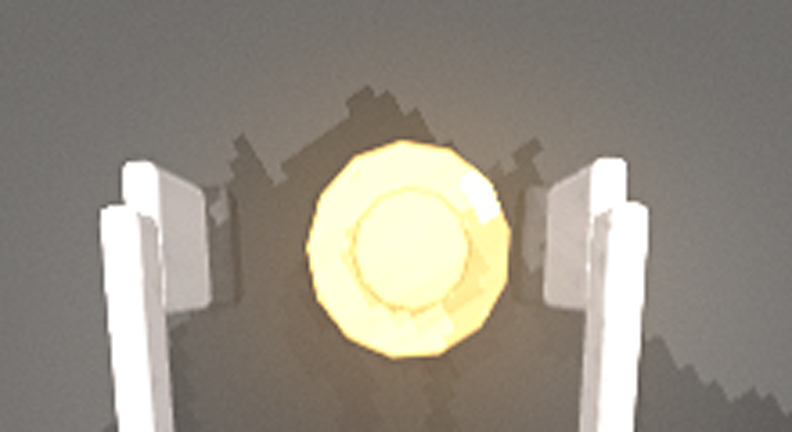

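```bash
python3 - <<'E'
from h import *
s,R,c=stat()
print(R.T@(onz(c,(334.2,88.9),34)-s['eef_pos']))
E
```

```text
pos [ 519.66 -288.83   72.59] psi -32.06 w 41.16 F [ 0.47  0.24 -0.51] M [-0.021 -0.047 -0.011] q [ 0.06  0.88  0.69  1.81 -0.8   0.75 -0.95] t 10.15
tilt [-4.0e-04  1.3e-03 -1.0e+00]
[38.4925466  87.1035717   3.37812454]
```

Emit:
servo_tool:
  rows:
    - {"dx":0.005,"dy":0.0005,"dz":0.005,"wx":0,"wy":0,"wz":0,"fingers":0.52}
    - {"dx":0.01,"dy":0,"dz":0,"wx":0,"wy":0,"wz":0,"fingers":0.52}
    - {"dx":0.0105,"dy":0,"dz":0,"wx":0,"wy":0,"wz":0,"fingers":0.52}
    - {"dx":0,"dy":0,"dz":0,"wx":0,"wy":0,"wz":0,"fingers":0.52}

```text
clock: 10.65
eef_pos: [517.4, -293.1, 52.6]
tool_rot: [-1.634, 1.569, 2.518]
force: [-0.2, 0.0, -0.7]
width: 41.3
```

```bash
python3 - <<'E'
from h import *
s,R,c=stat('j_wrist')
im=cv2.imread('pics/j_wrist.png')[20:140,220:440]; cv2.imwrite('pics/j2.png',cv2.resize(im,None,fx=3.6,fy=3.6,interpolation=cv2.INTER_CUBIC))
E
```

```text
pos [ 517.41 -293.14   52.57] psi -32.07 w 41.33 F [-0.22  0.   -0.66] M [ 0.025 -0.014 -0.084] q [ 0.08  0.9   0.66  1.82 -0.82  0.72 -0.92] t 10.65
tilt [-0.0015  0.0011 -1.    ]
```

View pics/j2.png

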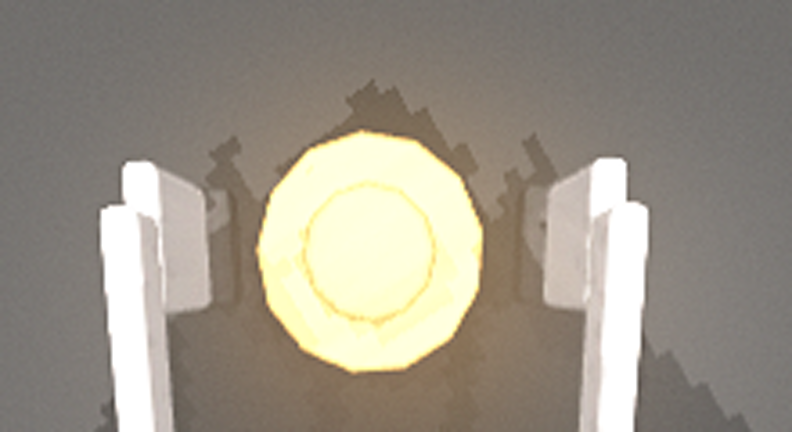

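Emit:
servo_tool:
  rows:
    - {"dx":0,"dy":-0.0005,"dz":-0.001,"wx":0,"wy":0,"wz":0,"fingers":0.56}
    - {"dx":0,"dy":0,"dz":0,"wx":0,"wy":0,"wz":0,"fingers":0.6}
    - {"dx":0,"dy":0,"dz":0,"wx":0,"wy":0,"wz":0,"fingers":0.65}
    - {"dx":0,"dy":0,"dz":0,"wx":0,"wy":0,"wz":0,"fingers":0.7}
    - {"dx":0,"dy":0,"dz":0,"wx":0,"wy":0,"wz":0,"fingers":0.7}

```text
clock: 11.32
eef_pos: [518.1, -292.8, 53.7]
tool_rot: [2.808, 1.571, 0.677]
force: [-0.2, 0.6, 1.6]
width: 31.0
```

```bash
python3 - <<'E'
from h import *
s,R,c=stat('k_wrist')
im=cv2.imread('pics/k_wrist.png')[20:140,220:440]; cv2.imwrite('pics/k2.png',cv2.resize(im,None,fx=3.6,fy=3.6,interpolation=cv2.INTER_CUBIC))
E
```

```text
pos [ 518.09 -292.75   53.68] psi -32.06 w 31.03 F [-0.23  0.55  1.63] M [ 0.088 -0.016  0.023] q [ 0.08  0.9   0.66  1.82 -0.82  0.72 -0.92] t 11.325
tilt [ 2.e-04  2.e-04 -1.e+00]
```

View pics/k2.png

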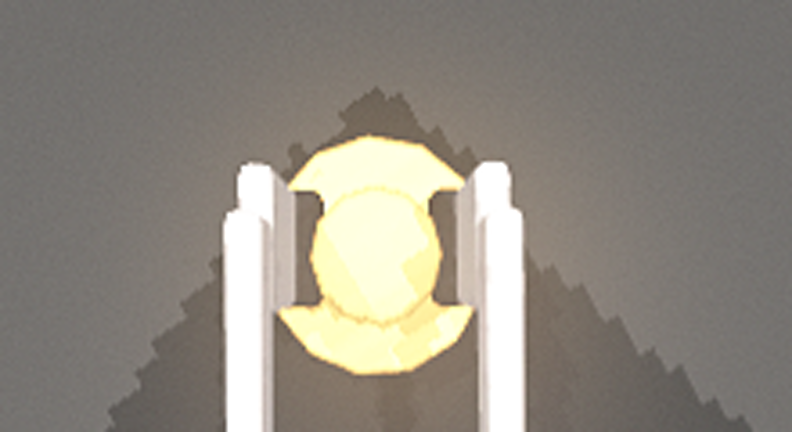

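Emit:
servo_tool:
  rows:
    - {"dx":-0.004,"dy":0,"dz":0,"wx":0,"wy":0,"wz":0,"fingers":0.7}
    - {"dx":-0.01,"dy":0,"dz":0,"wx":0,"wy":0,"wz":0,"fingers":0.7}
    - {"dx":-0.016,"dy":0,"dz":0,"wx":0,"wy":0,"wz":0,"fingers":0.7}
    - {"dx":-0.02,"dy":0,"dz":0,"wx":0,"wy":0,"wz":0,"fingers":0.7}
    - {"dx":0,"dy":0,"dz":0,"wx":0,"wy":0,"wz":0,"fingers":0.7}

```text
clock: 12.0
eef_pos: [518.9, -293.7, 92.8]
tool_rot: [1.531, 1.568, -0.599]
force: [0.4, -0.0, -3.2]
width: 31.1
```

```bash
python3 - <<'E'
from h import *
s,R,c=stat('l_wrist')
i=shot('scene','l_scene')
im=cv2.imread('pics/l_wrist.png')[20:140,220:440]; cv2.imwrite('pics/l2.png',cv2.resize(im,None,fx=3.6,fy=3.6,interpolation=cv2.INTER_CUBIC))
cv2.imwrite('pics/l3.png',cv2.resize(i[140:300,80:300,::-1],None,fx=3.6,fy=3.6,interpolation=cv2.INTER_CUBIC))
E
```

```text
pos [ 518.9  -293.68   92.82] psi -32.07 w 31.05 F [ 0.36 -0.04 -3.24] M [0.048 0.093 0.024] q [ 0.05  0.85  0.71  1.8  -0.77  0.78 -0.96] t 12.0
tilt [ 0.0027 -0.0018 -1.    ]
```

View pics/l2.png

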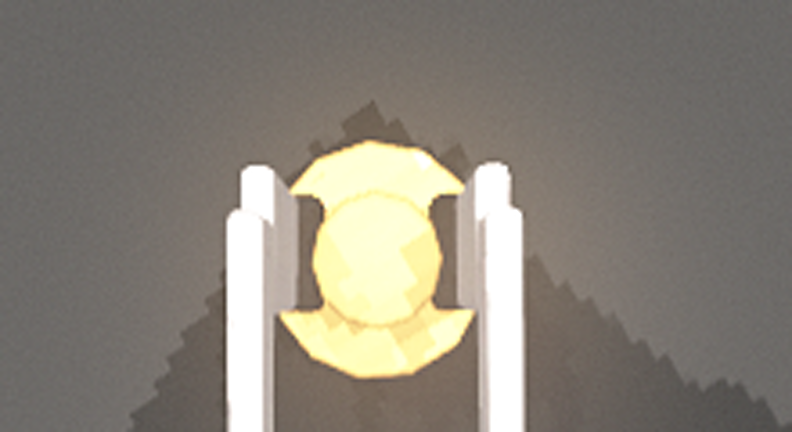

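View pics/l3.png

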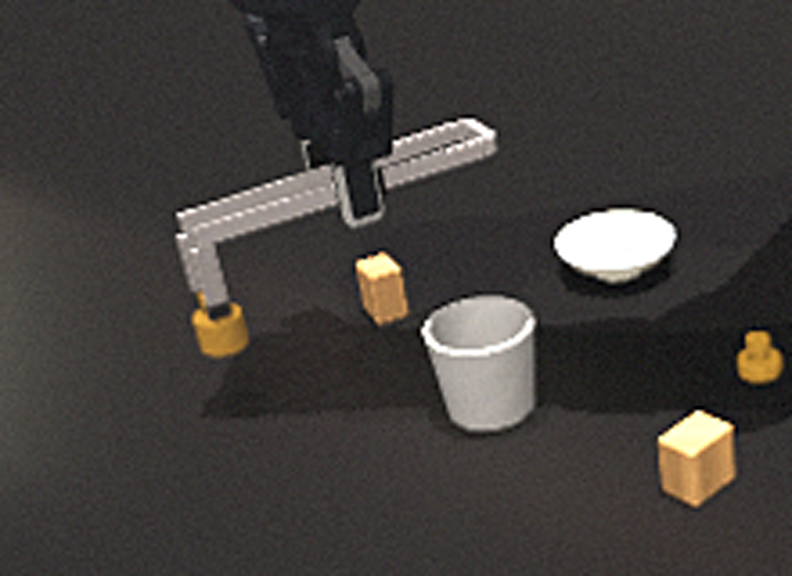

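Emit:
servo_tool:
  rows:
    - {"dx":-0.015,"dy":-0.002,"dz":-0.002,"wx":0,"wy":0,"wz":0,"fingers":0.7}
    - {"dx":-0.02,"dy":-0.008,"dz":-0.01,"wx":0,"wy":0,"wz":0,"fingers":0.7}
    - {"dx":-0.01,"dy":-0.016,"dz":-0.021,"wx":0,"wy":0,"wz":0,"fingers":0.7}
    - {"dx":0,"dy":-0.025,"dz":-0.033,"wx":0,"wy":0,"wz":0,"fingers":0.7}
    - {"dx":0,"dy":-0.03,"dz":-0.04,"wx":0,"wy":0,"wz":0,"fingers":0.7}

```text
clock: 12.72
eef_pos: [508.9, -192.3, 125.9]
tool_rot: [2.004, 1.569, -0.127]
force: [0.6, -0.3, -1.8]
width: 30.5
```

Emit:
servo_tool:
  rows:
    - {"dx":0,"dy":-0.03,"dz":-0.04,"wx":0,"wy":0,"wz":0,"fingers":0.7}
    - {"dx":0,"dy":-0.03,"dz":-0.04,"wx":0,"wy":0,"wz":0,"fingers":0.7}
    - {"dx":0,"dy":-0.03,"dz":-0.04,"wx":0,"wy":0,"wz":0,"fingers":0.7}
    - {"dx":0,"dy":-0.03,"dz":-0.04,"wx":0,"wy":0,"wz":0,"fingers":0.7}
    - {"dx":0,"dy":-0.03,"dz":-0.04,"wx":0,"wy":0,"wz":0,"fingers":0.7}

```text
clock: 13.35
eef_pos: [492.9, -4.5, 125.7]
tool_rot: [2.932, 1.569, 0.802]
force: [1.4, -0.2, -1.3]
width: 31.1
```

Emit:
servo_tool:
  rows:
    - {"dx":0,"dy":-0.03,"dz":-0.04,"wx":0,"wy":0,"wz":0,"fingers":0.7}
    - {"dx":0,"dy":-0.03,"dz":-0.04,"wx":0,"wy":0,"wz":0,"fingers":0.7}
    - {"dx":0,"dy":-0.025,"dz":-0.033,"wx":0,"wy":0,"wz":0,"fingers":0.7}
    - {"dx":0,"dy":-0.014,"dz":-0.02,"wx":0,"wy":0,"wz":0,"fingers":0.7}
    - {"dx":0,"dy":0,"dz":0,"wx":0,"wy":0,"wz":0,"fingers":0.7}

```text
clock: 13.98
eef_pos: [483.0, 118.8, 125.1]
tool_rot: [2.987, 1.57, 0.86]
force: [-0.1, -0.5, -1.6]
width: 30.8
```

```bash
python3 - <<'E'
from h import *
s,R,c=stat('m_wrist')
for l,z in [('tray',0),('weight200_mid',33.5)]:
    for m in ctrl.mark_of(l,'wrist')[:2]: print(l,m['point'],m['conf'],onz(c,m['point'],z))
E
```

```text
pos [483.02 118.84 125.1 ] psi -31.91 w 30.77 F [-0.08 -0.51 -1.61] M [-0.065  0.042  0.004] q [-0.81  0.73  0.82  2.05 -0.83  0.72 -1.59] t 13.975
tilt [ 4.e-04  5.e-04 -1.e+00]
tray [332.2, 113.8] 0.76 [544.11505462  74.44891563   0.        ]
weight200_mid [329.2, 30.8] 0.88 [581.53310473  53.70150313  33.5       ]
```

View pics/m_wrist.png

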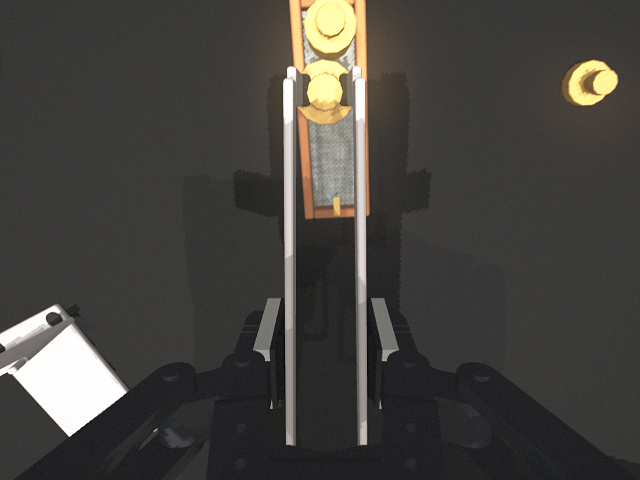

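```bash
python3 - <<'E'
import cv2
im=cv2.imread('pics/m_wrist.png')[0:230,270:390]; cv2.imwrite('pics/m2.png',cv2.resize(im,None,fx=2.6*2.6/2.6,fy=2.6,interpolation=cv2.INTER_CUBIC))
im=cv2.imread('pics/m_wrist.png')[0:120,275:395]; cv2.imwrite('pics/m3.png',cv2.resize(im,None,fx=5,fy=5,interpolation=cv2.INTER_CUBIC))
im=cv2.imread('pics/m_wrist.png')[110:230,275:395]; cv2.imwrite('pics/m4.png',cv2.resize(im,None,fx=5,fy=5,interpolation=cv2.INTER_CUBIC))
E
```

```text
(no output)
```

View pics/m3.png

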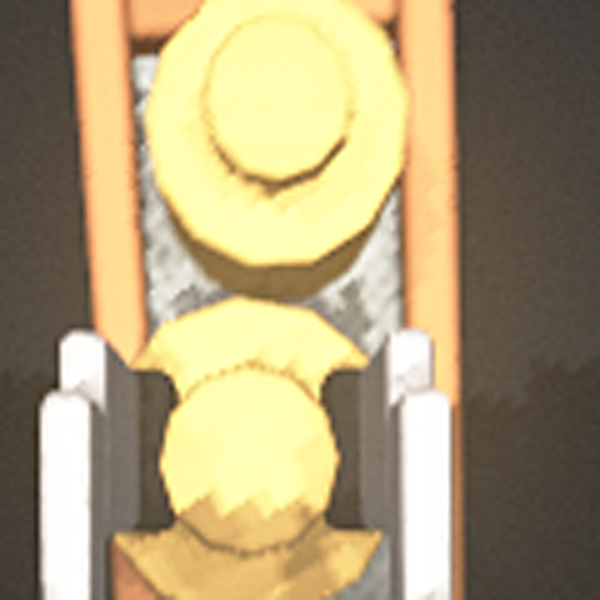

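View pics/m4.png

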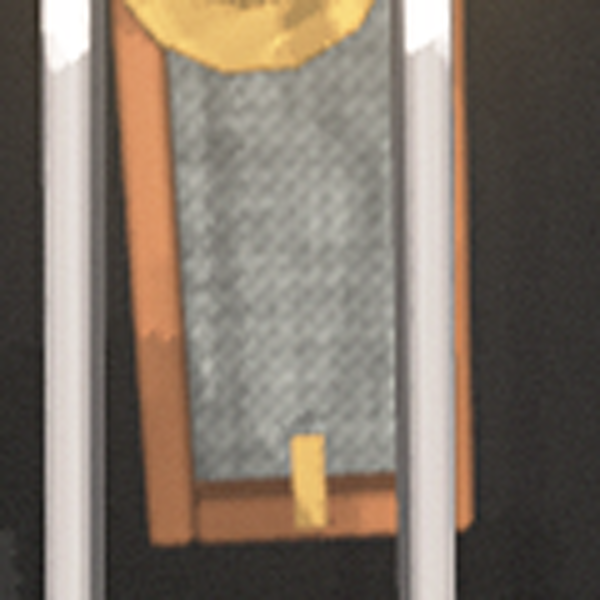

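```bash
cat >> h.py <<'E'
def fit_tray(c,obs,x0=(542,85,-32)):
    """obs: list of (pixel, axis 'x'/'y', value, z)"""
    P=[(onz(c,o[0],o[3] if len(o)>3 else 16)[:2],o[1],o[2]) for o in obs]
    def f(v):
        a=np.radians(v[2]); ca,sa=np.cos(a),np.sin(a); r=[]
        for p,ax,val in P:
            d=p-v[:2]; u=np.array([ca*d[0]+sa*d[1],-sa*d[0]+ca*d[1]])
            r.append(u[0 if ax=='x' else 1]-val)
        return r
    s=least_squares(f,x0); return s.x,s.fun
def totray(v,p):
    a=np.radians(v[2]); ca,sa=np.cos(a),np.sin(a); d=np.array(p[:2])-v[:2]; return np.array([ca*d[0]+sa*d[1],-sa*d[0]+ca*d[1]])
def fromtray(v,q):
    a=np.radians(v[2]); ca,sa=np.cos(a),np.sin(a); return v[:2]+[ca*q[0]-sa*q[1],sa*q[0]+ca*q[1]]
E
python3 - <<'E'
from h import *
s,R,c=stat()
obs=[((289.4,0),'y',21),((294,62),'y',21),((298,122),'y',21),((304.5,215),'y',21),((304,68),'y',15),((308,122),'y',15),((313,200),'y',15),
((354.4,0),'y',-15),((356.6,60),'y',-15),((366,0),'y',-21),((367,78),'y',-21),((368.6,214),'y',-21),
((310,219),'x',-64),((365,215.6),'x',-64),((320,208),'x',-58),((350,207),'x',-58)]
v,r=fit_tray(c,obs); print(v,np.round(r,1))
k2=onz(c,(331,19.4),62); print('200 knob',totray(v,k2))
p=s['eef_pos']; k1=onz(c,(325,91.4),p[2]-53+34); print('100 knob',k1,totray(v,k1), R.T@(k1-p))
d=fromtray(v,[totray(v,k2)[0]-27,0])-k1[:2]; print(d, (R.T@[*d,0])/750,'yaw err',v[2]+31.9)
E
```

```text
pos [483.35 115.96 125.16] psi -32.19 w 30.53 F [-0.63  0.1  -2.23] M [0.007 0.082 0.018] q [-0.81  0.73  0.82  2.05 -0.82  0.72 -1.59] t 14.125
tilt [ 7.e-04 -9.e-04 -1.e+00]
[544.71276483  72.71747197 -29.3657921 ] [-0.  -0.2 -0.1 -0.2  0.3 -0.1 -0.2  0.3 -0.1 -0.1  0.1  0.6 -0.5 -0.1
  0.5  0.1]
200 knob [42.63812802 -0.48144592]
100 knob [556.18056893  70.64138383 106.15810716] [11.01234803  3.81429728] [19.09449491 85.75706197 -0.44698252]
[ 2.16092995 -5.59259206] [8.88114855e-06 6.41046712e-03 4.77609511e-03] yaw err 2.534207900565953
```

```bash
python3 - <<'E'
from h import *
prev=cv2.cvtColor(cv2.imread('pics/m_wrist.png'),cv2.COLOR_BGR2GRAY).astype(np.float32)
for i in range(4):
    s,R=Rt(); im=ctrl.get_image('wrist'); c=ctrl.camera_info('wrist')
    g=cv2.cvtColor(im,cv2.COLOR_RGB2GRAY).astype(np.float32)
    # bench region away from tongs: bottom-left stand + right 50g
    print(s['clock'],s['eef_pos'].round(2),(-np.array(c['R']).T@np.array(c['t'])).round(2),'qd',np.abs(s['qd']).max().round(4),[cv2.phaseCorrelate(prev[a:b,x:y].copy(),g[a:b,x:y].copy())[0] for a,b,x,y in [(40,130,540,640),(300,420,0,130),(0,60,285,375)]])
cv2.imwrite('pics/n_wrist.png',im[:,:,::-1])
E
```

```text
14.125 [483.35 115.96 125.16] [553.59  71.97 267.52] qd 0.0117 [(-6.38373717070057, 2.655002246264033), (-0.5893125791815379, 4.1388847182897095), (-6.3155815915432285, 4.895289039818355)]
14.175 [483.33 115.89 125.1 ] [553.58  72.06 267.43] qd 0.0061 [(-6.5590242576412265, 2.383463839881685), (-0.6907362878143459, 4.24988333089464), (-6.452034663876631, 4.837361243334428)]
14.225 [483.33 116.03 125.05] [553.57  72.25 267.35] qd 0.0061 [(-6.143971200290174, 2.2523481970063415), (-0.5669656576916964, 4.192442246333762), (-6.350257955891642, 4.581062221949868)]
14.275 [483.26 116.22 124.96] [553.56  72.48 267.28] qd 0.0057 [(-5.726187746787367, 2.053904776476628), (-0.4605511565150664, 4.056969093600792), (-6.249407809440882, 4.233526993030949)]
```

```bash
cat >> h.py <<'E'
import pickle
def stat(name=None,crop=None):
    s,R=Rt(); c=ctrl.camera_info('wrist'); print('pos',s['eef_pos'].round(2),'psi',np.degrees(np.arctan2(R[1,1],R[0,1])).round(2),'w',round(s['width'],2),'F',s['force'].round(2),'M',s['torque'].round(3),'q',s['qpos'].round(2),'t',s['clock'],'tilt',R[:2,0].round(4),'qd',np.abs(s['qd']).max().round(3))
    if name:
        shot('wrist',name); pickle.dump((s,R,c),open(f'pics/{name}.pkl','wb'))
        if crop:
            x,y,w,h,f=crop; im=cv2.imread(f'pics/{name}.png')[y:y+h,x:x+w]; cv2.imwrite(f'pics/{name}_z.png',cv2.resize(im,None,fx=f,fy=f,interpolation=cv2.INTER_CUBIC))
    return s,R,c
def load(name): return pickle.load(open(f'pics/{name}.pkl','rb'))
E
python3 - <<'E'
from h import *
stat('o_wrist')
im=cv2.imread('pics/o_wrist.png')
a=cv2.resize(im[0:120,275:395],None,fx=5,fy=5,interpolation=cv2.INTER_CUBIC); cv2.imwrite('pics/o3.png',a)
a=cv2.resize(im[110:230,275:395],None,fx=5,fy=5,interpolation=cv2.INTER_CUBIC); cv2.imwrite('pics/o4.png',a)
E
```

```text
pos [483.21 116.44 124.9 ] psi -32.18 w 31.09 F [ 0.45  0.15 -1.66] M [ 0.071  0.108 -0.012] q [-0.81  0.73  0.82  2.05 -0.83  0.72 -1.59] t 14.325 tilt [ 0.0001 -0.0003] qd 0.005
```

View pics/o3.png

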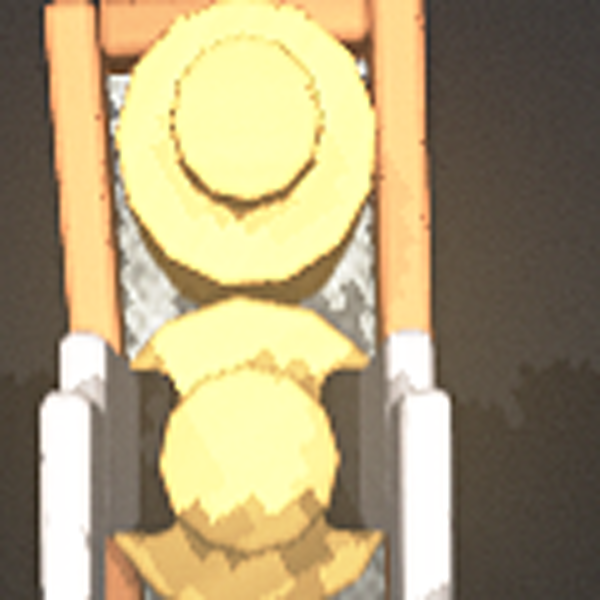

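View pics/o4.png

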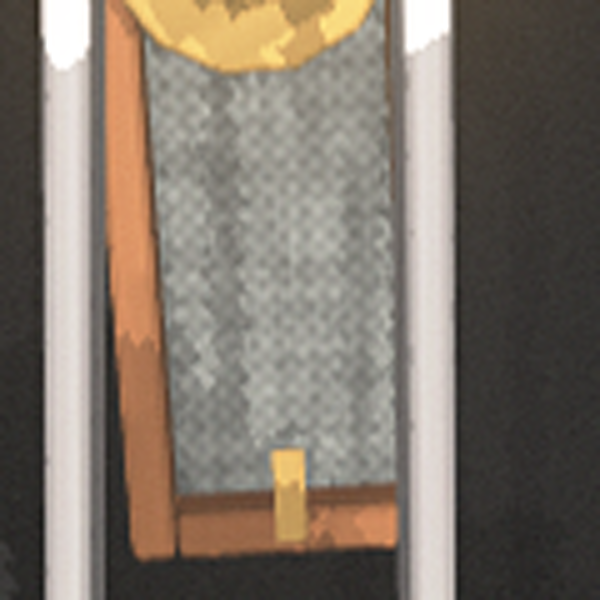

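```bash
python3 - <<'E'
from h import *
s,R,c=load('o_wrist')
obs=[((284.6,4),'y',21),((289,66),'y',21),((297,164),'y',21),((301.5,216),'y',21),((294.4,4),'y',15),((299,68),'y',15),((304,122),'y',15),((310,206),'y',15),
((348.6,4),'y',-15),((351.4,66),'y',-15),((359.6,2),'y',-21),((361.4,66),'y',-21),
((302,221.6),'x',-64),((354,219.2),'x',-64),((313,211.6),'x',-58),((353,209.4),'x',-58),((288,0.9),'x',64)]
v,r=fit_tray(c,obs); print(v,np.round(r,1))
k2=onz(c,(324.4,24),62); print('200 knob',totray(v,k2))
p=s['eef_pos']; k1=onz(c,(325,91.6),p[2]-53+34); print('100 knob',k1,totray(v,k1), R.T@(k1-p))
np.save('tray.npy',v)
d=fromtray(v,[totray(v,k2)[0]-27,0])-k1[:2]; print(d, (R.T@[*d,0])/750,'yaw err',v[2]+32.18)
E
```

```text
[544.01694581  76.47769894 -28.61481584] [-0.6 -0.2  0.   0.  -0.   0.2 -0.3  0.   0.2  0.1  0.1  0.3  0.3 -0.2
  0.6  0.4 -1.1]
200 knob [42.89499997 -0.49726881]
100 knob [555.98667495  71.17864348 105.89886547] [13.04555409  1.08070482] [19.02015964 85.69767435 -0.45145691]
[ 1.98384224 -2.31336004] [1.12973514e-06 3.88152486e-03 1.20185536e-03] yaw err 3.5651841587736293
```

```bash
python3 - <<'E'
from h import *
v=np.load('tray.npy'); w=fromtray(v,[16,0]); R=Rtar(v[2]); t=np.array([*w,0])-R@[0,85.7,-.45]; t[2]=78; print(w,t)
s,R0,c=load('o_wrist')
plan(t,v[2],5,p0=s['eef_pos'],R0=R0)
E
```

```text
[558.06269242  68.81499694] [482.61464862 109.46330793  78.        ]
from [483.2 116.4 124.9] clock 14.375 dist 47.0
0.0125 0.0009 0.0017 -0.119 0 -0
0.0125 0.0008 0.0017 -0.119 0 -0
0.0125 0.0008 0.0017 -0.119 0 -0
0.0125 0.0008 0.0017 -0.119 0 -0
0.0125 0.0008 0.0017 -0.119 0 -0
```

Emit:
servo_tool:
  rows:
    - {"dx":0.0125,"dy":0.001,"dz":0.002,"wx":-0.12,"wy":0,"wz":0,"fingers":0.7}
    - {"dx":0.02,"dy":0.001,"dz":0.002,"wx":-0.15,"wy":0,"wz":0,"fingers":0.7}
    - {"dx":0.02,"dy":0.001,"dz":0.0025,"wx":-0.16,"wy":0,"wz":0,"fingers":0.7}
    - {"dx":0.01,"dy":0.001,"dz":0.002,"wx":-0.16,"wy":0,"wz":0,"fingers":0.7}
    - {"dx":0,"dy":0,"dz":0,"wx":0,"wy":0,"wz":0,"fingers":0.7}

```text
clock: 15.0
eef_pos: [482.0, 110.1, 77.4]
tool_rot: [-0.836, 1.57, -2.905]
force: [0.3, 0.4, -1.0]
width: 30.9
```

Emit:
servo_tool:
  rows:
    - {"dx":0,"dy":0,"dz":0,"wx":0,"wy":0,"wz":0,"fingers":0.7}
    - {"dx":0,"dy":0,"dz":0,"wx":0,"wy":0,"wz":0,"fingers":0.7}

```text
clock: 15.25
eef_pos: [482.7, 110.7, 78.3]
tool_rot: [2.352, 1.57, 0.284]
force: [0.5, 0.3, -1.4]
width: 30.8
```

```bash
python3 - <<'E'
from h import *
stat('p_wrist')
im=cv2.imread('pics/p_wrist.png')
a=cv2.resize(im[0:150,255:405],None,fx=4,fy=4,interpolation=cv2.INTER_CUBIC); cv2.imwrite('pics/p3.png',a)
a=cv2.resize(im[130:280,255:405],None,fx=4,fy=4,interpolation=cv2.INTER_CUBIC); cv2.imwrite('pics/p4.png',a)
E
```

```text
pos [482.67 110.7   78.29] psi -28.52 w 30.85 F [ 0.48  0.33 -1.43] M [0.008 0.046 0.033] q [-0.73  0.78  0.7   2.09 -0.91  0.61 -1.44] t 15.25 tilt [0.0007 0.0002] qd 0.001
```

View pics/p3.png

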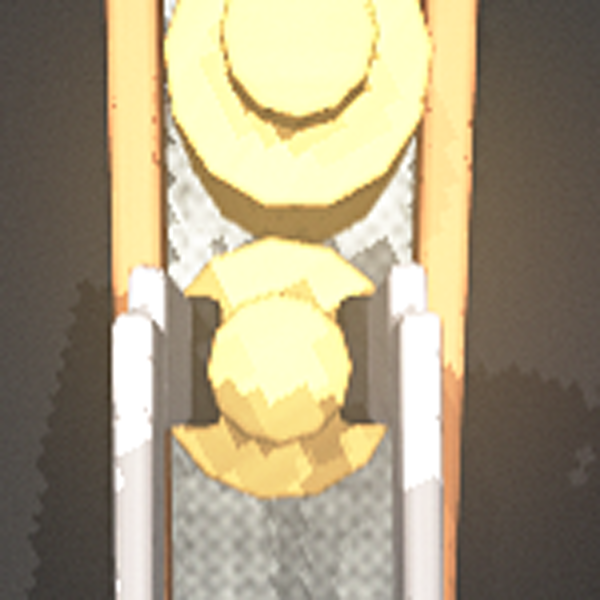

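View pics/p4.png

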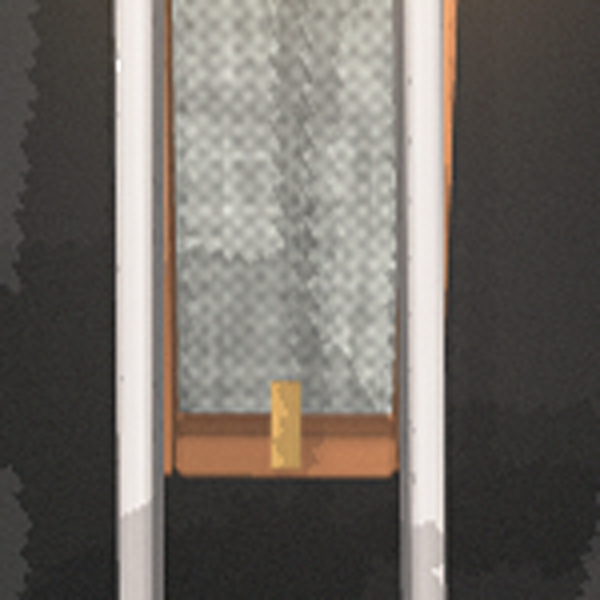

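```bash
python3 - <<'E'
from h import *
s,R,c=load('p_wrist')
obs=[((281.75,2.5),'y',21),((283.75,72.5),'y',21),((295.6,12.5),'y',15),((296,65),'y',15),((298,132.5),'y',15),((298.25,180),'y',15),((299.5,235),'y',15),
((358.75,62.5),'y',-15),((374.5,2.5),'y',-21),((370.5,100),'y',-21),((368.75,142.5),'y',-21),((366.75,197.5),'y',-21),
((300,249.2),'x',-64),((352,249.2),'x',-64),((300,238.7),'x',-58),((352,238.7),'x',-58)]
v,r=fit_tray(c,obs); print(v,np.round(r,1))
k2=onz(c,((300)/4+255,45/4),62); print('200 knob',totray(v,k2))
p=s['eef_pos']; k1=onz(c,(325.25,91.75),p[2]-53+34); print('100 knob',k1,totray(v,k1), R.T@(k1-p))
b=onz(c,(255+278.5/4,106),p[2]-53+20); print('body lateral',totray(v,b))
b=onz(c,(255+278.5/4,124.3),p[2]-53+20); print('body rear edge at top',totray(v,b))
b=onz(c,(255+278.5/4,59.5),p[2]-53+20); print('body front edge at top',totray(v,b))
d=fromtray(v,[16,0])-k1[:2]; print(d, (R.T@[*d,0])/750,'yaw err',v[2]+28.52)
E
```

```text
[544.13520373  76.54516291 -28.78710228] [-0.2 -0.3 -0.4 -0.1 -0.5 -0.2 -0.4  0.5  0.2  0.4  0.5  0.5 -0.   0.1
 -0.1  0. ]
200 knob [41.92170262 -0.48952633]
100 knob [558.11415982  70.09892943  59.29052882] [15.35559324  1.08207937] [19.04656329 85.66455817 -0.33605067]
body lateral [10.03452739  1.3400116 ]
body rear edge at top [2.72558821 1.31837575]
body front edge at top [27.76602692  1.39257793]
[ 0.04368558 -1.2586689 ] [-3.15629384e-07  8.52365974e-04  1.44682575e-03] yaw err -0.267102283933184
```

Emit:
servo_tool:
  rows:
    - {"dx":0.004,"dy":0.0005,"dz":0.0016,"wx":0,"wy":0,"wz":0,"fingers":0.7}
    - {"dx":0.006,"dy":0,"dz":0,"wx":0,"wy":0,"wz":0,"fingers":0.7}
    - {"dx":0.006,"dy":0,"dz":0,"wx":0,"wy":0,"wz":0,"fingers":0.7}
    - {"dx":0,"dy":0,"dz":0,"wx":0,"wy":0,"wz":0,"fingers":0.7}

```text
clock: 15.8
eef_pos: [481.8, 109.3, 65.4]
tool_rot: [-0.937, 1.57, -3.006]
force: [0.1, 0.1, -2.0]
width: 30.6
```

```bash
python3 - <<'E'
from h import *
stat('q_wrist',(255,0,150,150,4))
E
```

```text
pos [481.78 109.28  65.45] psi -28.53 w 30.62 F [ 0.09  0.08 -1.98] M [0.027 0.024 0.013] q [-0.71  0.8   0.68  2.09 -0.94  0.59 -1.42] t 15.8 tilt [-0.001  -0.0001] qd 0.008
```

View pics/q_wrist_z.png

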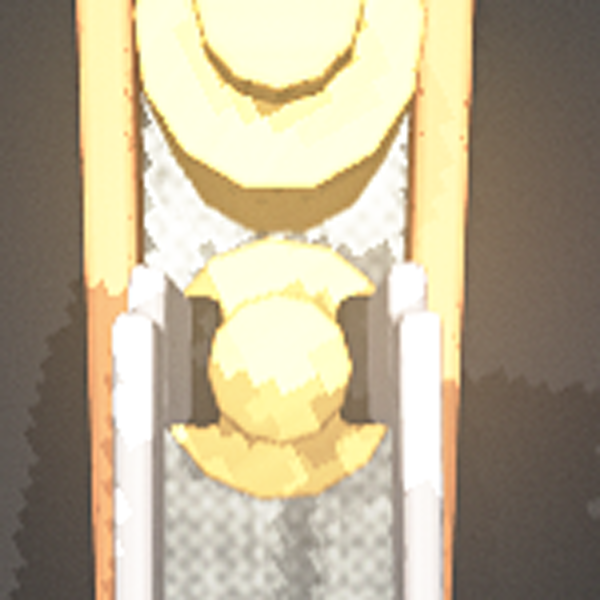

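Emit:
servo_tool:
  rows:
    - {"dx":0.004,"dy":0,"dz":0,"wx":0,"wy":0,"wz":0,"fingers":0.7}
    - {"dx":0.0035,"dy":0,"dz":0,"wx":0,"wy":0,"wz":0,"fingers":0.7}
    - {"dx":0.002,"dy":0,"dz":0,"wx":0,"wy":0,"wz":0,"fingers":0.7}
    - {"dx":0,"dy":0,"dz":0,"wx":0,"wy":0,"wz":0,"fingers":0.7}

```text
clock: 16.35
eef_pos: [482.0, 109.5, 58.8]
tool_rot: [-2.001, 1.57, 2.214]
force: [-1.1, -0.3, 1.1]
width: 31.0
```

```bash
python3 - <<'E'
from h import *
stat('r_wrist',(255,0,150,150,4))
E
```

```text
pos [481.97 109.46  58.84] psi -28.53 w 30.99 F [-1.08 -0.29  1.07] M [0.072 0.203 0.031] q [-0.7   0.81  0.66  2.1  -0.96  0.57 -1.4 ] t 16.35 tilt [-0.0003  0.0004] qd 0.004
```

View pics/r_wrist_z.png

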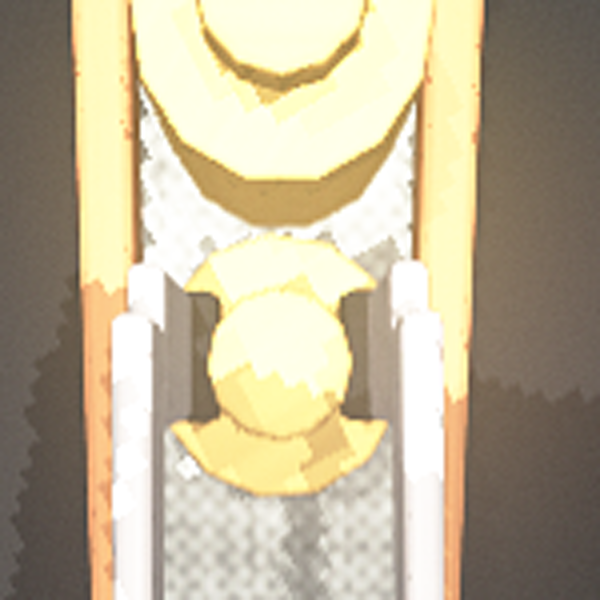

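Emit:
servo_tool:
  rows:
    - {"dx":0,"dy":0,"dz":0,"wx":0,"wy":0,"wz":0,"fingers":0.62}
    - {"dx":0,"dy":0,"dz":0,"wx":0,"wy":0,"wz":0,"fingers":0.57}
    - {"dx":0,"dy":0,"dz":0,"wx":0,"wy":0,"wz":0,"fingers":0.52}
    - {"dx":0,"dy":0,"dz":0,"wx":0,"wy":0,"wz":0,"fingers":0.52}

```text
clock: 16.9
eef_pos: [482.2, 109.3, 58.8]
tool_rot: [1.603, 1.571, -0.466]
force: [-0.0, -0.0, -1.1]
width: 40.9
```

```bash
python3 - <<'E'
from h import *
stat('s_wrist',(255,0,150,150,4))
E
```

```text
pos [482.23 109.31  58.79] psi -28.53 w 40.85 F [-0.03 -0.04 -1.12] M [ 0.026  0.017 -0.089] q [-0.7   0.81  0.66  2.1  -0.96  0.57 -1.4 ] t 16.9 tilt [ 0.0002 -0.0001] qd 0.002
```

View pics/s_wrist_z.png

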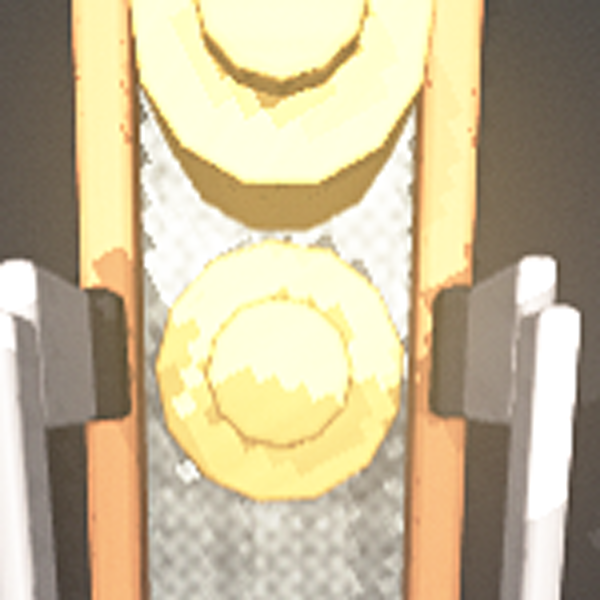

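```bash
python3 - <<'E'
from h import *
s,R,c=load('o_wrist'); print(onz(c,(599,86),23))
im=cv2.imread('pics/o_wrist.png'); cv2.imwrite('pics/o5.png',cv2.resize(im[40:130,540:640],None,fx=5,fy=5))
W=[480,-63]
R=Rtar(55); t=np.array([*W,0])-R@[0,87,0]; t[2]=85; print(t)
plan([*t[:2],98],55,14,p0=[482.2,109.3,98.8],R0=Rtar(-28.5))
E
```

```text
[476.91690352 -63.28452466  23.        ]
[ 430.09885004 -134.26622785   85.        ]
from [482.2 109.3  98.8] clock 16.95 dist 249.0
0.0001 0.0067 0.0228 -0.994 0 0
0.0001 0.0043 0.0233 -0.994 0 0
0.0001 0.0019 0.0236 -0.994 0 0
0.0001 -0.0006 0.0237 -0.994 0 0
0.0001 -0.0031 0.0235 -0.994 0 0
0.0001 -0.0055 0.0231 -0.994 0 0
0.0001 -0.0079 0.0224 -0.994 0 0
0.0001 -0.0101 0.0214 -0.994 0 0
0.0001 -0.0123 0.0203 -0.994 0 0
0.0001 -0.0144 0.0189 -0.994 0 0
0.0001 -0.0162 0.0173 -0.994 0 0
0.0001 -0.018 0.0155 -0.994 0 0
0.0001 -0.0195 0.0136 -0.994 0 0
0.0001 -0.0208 0.0115 -0.994 0 0
```

View pics/o5.png

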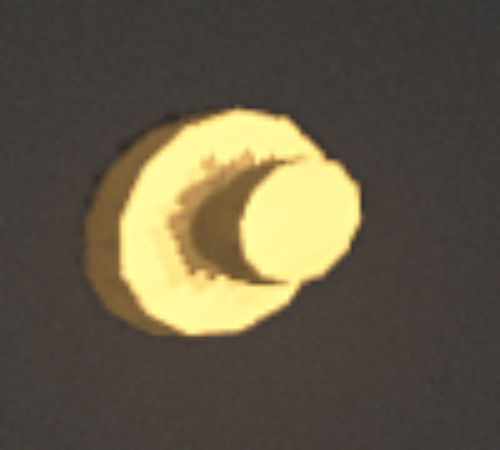

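Emit:
servo_tool:
  rows:
    - {"dx":-0.01,"dy":0,"dz":0,"wx":0,"wy":0,"wz":0,"fingers":0.52}
    - {"dx":-0.02,"dy":0,"dz":0,"wx":0,"wy":0,"wz":0,"fingers":0.52}
    - {"dx":-0.024,"dy":0.004,"dz":0.012,"wx":-0.5,"wy":0,"wz":0,"fingers":0.52}
    - {"dx":0,"dy":0.005,"dz":0.023,"wx":-0.99,"wy":0,"wz":0,"fingers":0.52}
    - {"dx":0,"dy":0.003,"dz":0.0235,"wx":-0.99,"wy":0,"wz":0,"fingers":0.52}

```text
clock: 17.58
eef_pos: [473.0, 65.1, 100.5]
tool_rot: [1.874, 1.569, 0.069]
force: [-0.8, -0.0, -1.3]
width: 40.9
```

```bash
python3 - <<'E'
from h import *
s,R,c=stat()
W=[478.5,-63]
R=Rtar(55); t=np.array([*W,0])-R@[0,87,0]; t[2]=80
plan(t,55,12)
E
```

```text
pos [472.99  65.13 100.52] psi -13.41 w 40.92 F [-0.75 -0.02 -1.27] M [-0.024  0.003 -0.044] q [-0.63  0.7   0.66  2.12 -0.81  0.58 -1.18] t 17.575 tilt [0.0016 0.0001] qd 0.917
from [473.   65.1 100.5] clock 17.575 dist 205.0
0.0023 0.0003 0.0227 -0.95 0 -0.001
0.0023 -0.0019 0.0226 -0.95 0 -0.001
0.0023 -0.0042 0.0223 -0.95 0 -0.001
0.0023 -0.0064 0.0218 -0.95 0 -0.001
0.0023 -0.0085 0.0211 -0.95 0 -0.001
0.0023 -0.0105 0.0201 -0.95 0 -0.001
0.0023 -0.0125 0.019 -0.95 0 -0.001
0.0023 -0.0143 0.0176 -0.95 0 -0.001
0.0023 -0.016 0.0161 -0.95 0 -0.001
0.0023 -0.0175 0.0145 -0.95 0 -0.001
0.0023 -0.0189 0.0126 -0.95 0 -0.001
0.0023 -0.02 0.0107 -0.95 0 -0.001
```

Emit:
servo_tool:
  rows:
    - {"dx":0.001,"dy":0.0005,"dz":0.0225,"wx":-0.95,"wy":0,"wz":0,"fingers":0.52}
    - {"dx":0.001,"dy":-0.002,"dz":0.0225,"wx":-0.95,"wy":0,"wz":0,"fingers":0.52}
    - {"dx":0.001,"dy":-0.004,"dz":0.0225,"wx":-0.95,"wy":0,"wz":0,"fingers":0.52}
    - {"dx":0.002,"dy":-0.0065,"dz":0.022,"wx":-0.95,"wy":0,"wz":0,"fingers":0.52}
    - {"dx":0.002,"dy":-0.0085,"dz":0.021,"wx":-0.95,"wy":0,"wz":0,"fingers":0.52}

```text
clock: 18.2
eef_pos: [454.1, -18.5, 95.0]
tool_rot: [1.019, 1.569, -0.29]
force: [-0.6, 0.4, -0.6]
width: 41.2
```

Emit:
servo_tool:
  rows:
    - {"dx":0.003,"dy":-0.0105,"dz":0.02,"wx":-0.95,"wy":0,"wz":0,"fingers":0.52}
    - {"dx":0.003,"dy":-0.0125,"dz":0.019,"wx":-0.95,"wy":0,"wz":0,"fingers":0.52}
    - {"dx":0.003,"dy":-0.0145,"dz":0.0175,"wx":-0.95,"wy":0,"wz":0,"fingers":0.52}
    - {"dx":0.003,"dy":-0.016,"dz":0.016,"wx":-0.95,"wy":0,"wz":0,"fingers":0.52}
    - {"dx":0.003,"dy":-0.0175,"dz":0.0145,"wx":-0.95,"wy":0,"wz":0,"fingers":0.52}

```text
clock: 18.82
eef_pos: [435.0, -101.6, 83.7]
tool_rot: [0.083, 1.569, -0.728]
force: [-0.6, -0.2, -1.8]
width: 41.4
```

Emit:
servo_tool:
  rows:
    - {"dx":0.003,"dy":-0.019,"dz":0.0125,"wx":-0.95,"wy":0,"wz":0,"fingers":0.52}
    - {"dx":0.002,"dy":-0.02,"dz":0.0105,"wx":-0.95,"wy":0,"wz":0,"fingers":0.52}
    - {"dx":0,"dy":0,"dz":0,"wx":0,"wy":0,"wz":0,"fingers":0.52}
    - {"dx":0,"dy":0,"dz":0,"wx":0,"wy":0,"wz":0,"fingers":0.52}

```text
clock: 19.32
eef_pos: [427.3, -133.2, 79.5]
tool_rot: [0.702, 1.57, 0.086]
force: [0.4, -0.1, -1.5]
width: 40.8
```

```bash
python3 - <<'E'
from h import *
stat('t_wrist')
E
```

```text
pos [ 427.27 -133.17   79.47] psi 54.68 w 40.82 F [ 0.43 -0.08 -1.51] M [ 0.012 -0.02   0.033] q [ 0.09  0.63  0.22  2.2  -0.4   0.34  0.03] t 19.325 tilt [0.0004 0.    ] qd 0.01
```

View pics/t_wrist.png

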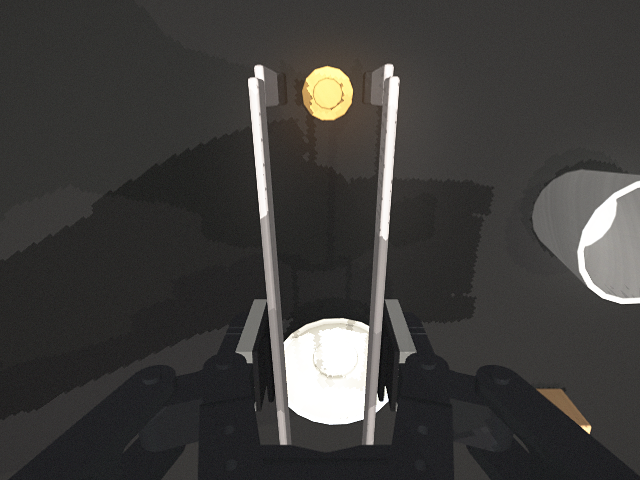

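```bash
python3 - <<'E'
from h import *
s,R,c=load('t_wrist'); k=onz(c,(328,93),23); print(k, R.T@(k-s['eef_pos']))
R=Rtar(80); t=np.array([*k[:2],0])-R@[0,86.8,-.3]; t[2]=64
plan(t,80,5)
E
```

```text
[478.11829602 -64.50004321  23.        ] [56.48875989 85.41499774  1.77499244]
from [ 427.3 -132.9   79.4] clock 19.375 dist 43.0
0.0041 0.0018 0.0105 -0.842 0 -0
0.0041 0.0009 0.0106 -0.842 0 -0
0.0041 -0.0001 0.0106 -0.842 0 -0
0.0041 -0.001 0.0106 -0.842 0 -0
0.0041 -0.0019 0.0105 -0.842 0 -0
```

Emit:
servo_tool:
  rows:
    - {"dx":0.004,"dy":0.002,"dz":0.0105,"wx":-0.84,"wy":0,"wz":0,"fingers":0.52}
    - {"dx":0.004,"dy":0.001,"dz":0.0105,"wx":-0.84,"wy":0,"wz":0,"fingers":0.52}
    - {"dx":0.004,"dy":0,"dz":0.0105,"wx":-0.84,"wy":0,"wz":0,"fingers":0.52}
    - {"dx":0.004,"dy":-0.001,"dz":0.0105,"wx":-0.84,"wy":0,"wz":0,"fingers":0.52}
    - {"dx":0.004,"dy":-0.002,"dz":0.0105,"wx":-0.84,"wy":0,"wz":0,"fingers":0.52}

```text
clock: 20.0
eef_pos: [463.4, -149.6, 64.0]
tool_rot: [2.975, 1.57, 2.804]
force: [0.4, 1.1, -1.6]
width: 41.2
```

Emit:
servo_tool:
  rows:
    - {"dx":0,"dy":0,"dz":0,"wx":0,"wy":0,"wz":0,"fingers":0.52}
    - {"dx":0,"dy":0,"dz":0,"wx":0,"wy":0,"wz":0,"fingers":0.52}

```text
clock: 20.25
eef_pos: [462.6, -149.8, 64.1]
tool_rot: [2.951, 1.57, 2.774]
force: [-0.2, 1.1, -1.0]
width: 40.8
```

```bash
python3 - <<'E'
from h import *
stat('u_wrist',(220,20,220,120,3.6))
E
```

```text
pos [ 462.58 -149.82   64.08] psi 79.9 w 40.83 F [-0.15  1.14 -1.01] M [-0.003 -0.01   0.049] q [ 0.17  0.68  0.12  2.1  -0.22  0.37  0.3 ] t 20.25 tilt [-0.0007  0.0003] qd 0.004
```

View pics/u_wrist_z.png

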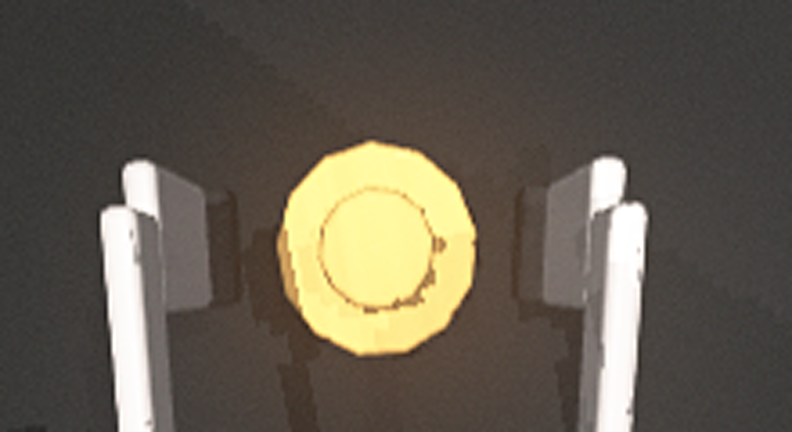

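View pics/u_wrist.png

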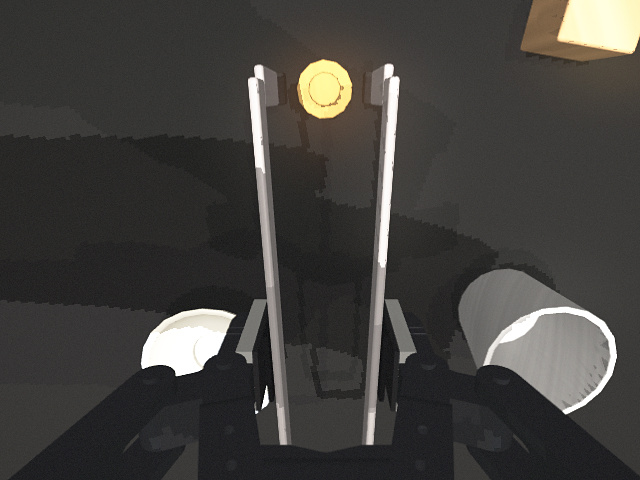

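Emit:
servo_tool:
  rows:
    - {"dx":0.01,"dy":0,"dz":0,"wx":0,"wy":0,"wz":0,"fingers":0.52}
    - {"dx":0.0115,"dy":0,"dz":0,"wx":0,"wy":0,"wz":0,"fingers":0.52}
    - {"dx":0.0075,"dy":0,"dz":0,"wx":0,"wy":0,"wz":0,"fingers":0.52}
    - {"dx":0,"dy":0,"dz":0,"wx":0,"wy":0,"wz":0,"fingers":0.52}
    - {"dx":0,"dy":0,"dz":0,"wx":0,"wy":0,"wz":0,"fingers":0.52}

```text
clock: 20.92
eef_pos: [462.9, -150.6, 42.2]
tool_rot: [-3.03, 1.571, 3.078]
force: [0.4, 0.3, -0.5]
width: 41.2
```

```bash
python3 - <<'E'
from h import *
stat('v_wrist',(220,20,220,120,3.6))
E
```

```text
pos [ 462.92 -150.59   42.23] psi 79.94 w 41.21 F [ 0.39  0.34 -0.48] M [ 0.057 -0.001  0.016] q [ 0.19  0.73  0.11  2.11 -0.23  0.31  0.31] t 20.925 tilt [-0.0001  0.    ] qd 0.007
```

View pics/v_wrist_z.png

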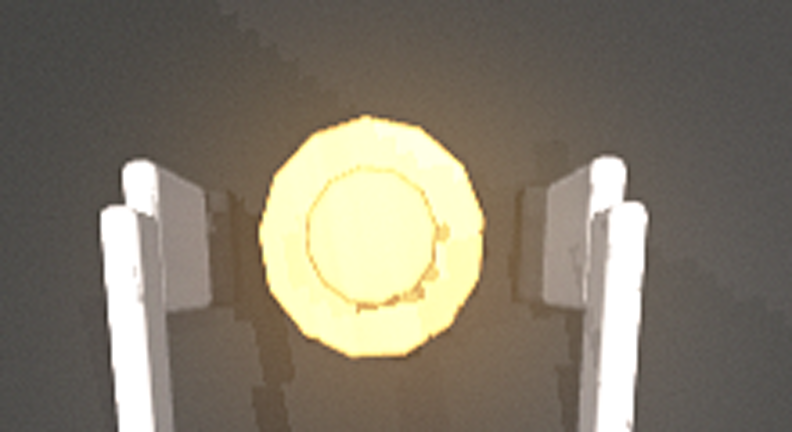

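Emit:
servo_tool:
  rows:
    - {"dx":0,"dy":0.0015,"dz":-0.0005,"wx":0,"wy":0,"wz":0,"fingers":0.54}
    - {"dx":0,"dy":0,"dz":0,"wx":0,"wy":0,"wz":0,"fingers":0.59}
    - {"dx":0,"dy":0,"dz":0,"wx":0,"wy":0,"wz":0,"fingers":0.65}
    - {"dx":0,"dy":0,"dz":0,"wx":0,"wy":0,"wz":0,"fingers":0.7}
    - {"dx":0,"dy":0,"dz":0,"wx":0,"wy":0,"wz":0,"fingers":0.7}

```text
clock: 21.6
eef_pos: [462.8, -149.3, 42.3]
tool_rot: [2.386, 1.571, 2.211]
force: [0.4, -0.7, 0.0]
width: 30.6
```

Emit:
servo_tool:
  rows:
    - {"dx":-0.005,"dy":0,"dz":0,"wx":0,"wy":0,"wz":0,"fingers":0.7}
    - {"dx":-0.015,"dy":0,"dz":0,"wx":0,"wy":0,"wz":0,"fingers":0.7}
    - {"dx":-0.02,"dy":0,"dz":0,"wx":0,"wy":0,"wz":0,"fingers":0.7}
    - {"dx":-0.02,"dy":0,"dz":0,"wx":0,"wy":0,"wz":0,"fingers":0.7}

```text
clock: 22.1
eef_pos: [463.0, -149.4, 88.7]
tool_rot: [-0.093, 1.57, -0.268]
force: [-0.1, -0.5, -0.7]
width: 30.9
```

```bash
python3 - <<'E'
from h import *
s,R,c=stat('w_wrist',(220,20,220,120,3.6))
v=np.load('tray.npy'); w=fromtray(v,[-11,0]); R=Rtar(v[2]); t=np.array([*w,0])-R@[0,86.5,-.4]; t[2]=105
plan(t,-28.7,19)
E
```

```text
pos [ 462.99 -149.4    88.67] psi 79.95 w 30.88 F [-0.05 -0.51 -0.69] M [-0.049  0.085  0.014] q [ 0.16  0.64  0.15  2.09 -0.21  0.42  0.29] t 22.1 tilt [ 0.0007 -0.0002] qd 0.288
from [ 464.  -149.7   90.2] clock 22.15 dist 273.0
-0.0011 0.0188 -0.0037 0.953 0.001 -0.002
-0.0011 0.0183 -0.0056 0.953 0.001 -0.002
-0.0011 0.0176 -0.0074 0.953 0.001 -0.002
-0.0011 0.0168 -0.0091 0.953 0.001 -0.002
-0.0011 0.0158 -0.0107 0.953 0.001 -0.002
-0.0011 0.0147 -0.0123 0.953 0.001 -0.002
-0.0011 0.0134 -0.0137 0.953 0.001 -0.002
-0.0011 0.012 -0.0149 0.953 0.001 -0.002
-0.0011 0.0104 -0.016 0.953 0.001 -0.002
-0.0011 0.0088 -0.017 0.953 0.001 -0.002
-0.0011 0.007 -0.0178 0.953 0.001 -0.002
-0.0011 0.0052 -0.0184 0.953 0.001 -0.002
-0.0011 0.0034 -0.0188 0.953 0.001 -0.002
-0.0011 0.0015 -0.0191 0.953 0.001 -0.002
-0.0011 -0.0004 -0.0191 0.953 0.001 -0.002
-0.0011 -0.0023 -0.019 0.953 0.001 -0.002
-0.001 -0.0042 -0.0187 0.953 0.001 -0.002
-0.001 -0.0061 -0.0181 0.953 0.001 -0.002
-0.001 -0.0078 -0.0174 0.953 0.001 -0.002
```

View pics/w_wrist_z.png

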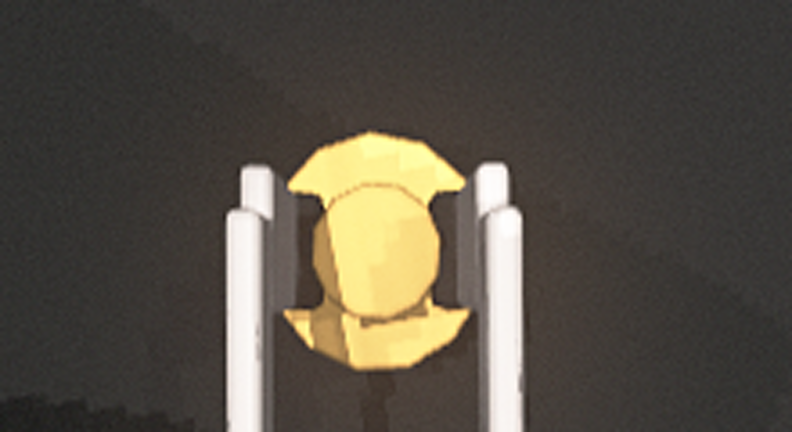

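Emit:
servo_tool:
  rows:
    - {"dx":-0.012,"dy":0.019,"dz":-0.0035,"wx":0.95,"wy":0,"wz":0,"fingers":0.7}
    - {"dx":-0.012,"dy":0.0185,"dz":-0.0055,"wx":0.95,"wy":0,"wz":0,"fingers":0.7}
    - {"dx":-0.008,"dy":0.0175,"dz":-0.0075,"wx":0.95,"wy":0,"wz":0,"fingers":0.7}
    - {"dx":0,"dy":0.017,"dz":-0.009,"wx":0.95,"wy":0,"wz":0,"fingers":0.7}
    - {"dx":0,"dy":0.016,"dz":-0.0105,"wx":0.95,"wy":0,"wz":0,"fingers":0.7}

```text
clock: 22.78
eef_pos: [461.9, -76.6, 111.9]
tool_rot: [1.005, 1.57, 0.329]
force: [0.3, -0.3, -1.1]
width: 30.8
```

Emit:
servo_tool:
  rows:
    - {"dx":0,"dy":0.0145,"dz":-0.0125,"wx":0.95,"wy":0,"wz":0,"fingers":0.7}
    - {"dx":0,"dy":0.0135,"dz":-0.0135,"wx":0.95,"wy":0,"wz":0,"fingers":0.7}
    - {"dx":0,"dy":0.012,"dz":-0.015,"wx":0.95,"wy":0,"wz":0,"fingers":0.7}
    - {"dx":0,"dy":0.0105,"dz":-0.016,"wx":0.95,"wy":0,"wz":0,"fingers":0.7}
    - {"dx":0,"dy":0.009,"dz":-0.017,"wx":0.95,"wy":0,"wz":0,"fingers":0.7}

```text
clock: 23.4
eef_pos: [460.3, -4.7, 111.8]
tool_rot: [2.0, 1.57, 0.827]
force: [0.5, 0.1, -1.2]
width: 31.1
```

Emit:
servo_tool:
  rows:
    - {"dx":0,"dy":0.007,"dz":-0.018,"wx":0.95,"wy":0,"wz":0,"fingers":0.7}
    - {"dx":0,"dy":0.005,"dz":-0.0185,"wx":0.95,"wy":0,"wz":0,"fingers":0.7}
    - {"dx":0,"dy":0.0035,"dz":-0.019,"wx":0.95,"wy":0,"wz":0,"fingers":0.7}
    - {"dx":0,"dy":0.0015,"dz":-0.019,"wx":0.95,"wy":0,"wz":0,"fingers":0.7}
    - {"dx":0,"dy":-0.0005,"dz":-0.019,"wx":0.95,"wy":0,"wz":0,"fingers":0.7}

```text
clock: 24.02
eef_pos: [458.2, 67.3, 111.8]
tool_rot: [2.83, 1.57, 1.16]
force: [0.3, 0.0, -0.7]
width: 30.6
```

```bash
python3 - <<'E'
from h import *
s,R,c=stat()
v=np.load('tray.npy'); w=fromtray(v,[-11,0]); R=Rtar(v[2]); t=np.array([*w,0])-R@[0,86.5,-.4]; t[2]=105
plan(t,-28.7,4)
E
```

```text
pos [458.23  67.34 111.75] psi -5.71 w 30.6 F [ 0.31  0.01 -0.66] M [ 0.012  0.051 -0.007] q [-0.63  0.66  0.63  2.15 -0.75  0.56 -1.11] t 24.025 tilt [0.0005 0.001 ] qd 0.786
from [458.2  67.3 111.8] clock 24.025 dist 56.0
0.0023 -0.0018 -0.0184 0.958 -0.003 -0
0.0023 -0.0037 -0.0181 0.958 -0.003 -0
0.0023 -0.0055 -0.0177 0.958 -0.003 -0
0.0023 -0.0072 -0.017 0.958 -0.003 -0
```

Emit:
servo_tool:
  rows:
    - {"dx":0,"dy":-0.002,"dz":-0.0185,"wx":0.96,"wy":0,"wz":0,"fingers":0.7}
    - {"dx":0,"dy":-0.0035,"dz":-0.018,"wx":0.96,"wy":0,"wz":0,"fingers":0.7}
    - {"dx":0.005,"dy":-0.0055,"dz":-0.0175,"wx":0.96,"wy":0,"wz":0,"fingers":0.7}
    - {"dx":0.01,"dy":-0.007,"dz":-0.016,"wx":0.95,"wy":0,"wz":0,"fingers":0.7}
    - {"dx":0.015,"dy":0,"dz":0,"wx":0,"wy":0,"wz":0,"fingers":0.7}

```text
clock: 24.65
eef_pos: [457.9, 122.5, 88.7]
tool_rot: [3.059, 1.57, 0.994]
force: [-0.4, -0.0, -1.3]
width: 30.5
```

Emit:
servo_tool:
  rows:
    - {"dx":0,"dy":0,"dz":0,"wx":0,"wy":0,"wz":0,"fingers":0.7}
    - {"dx":0,"dy":0,"dz":0,"wx":0,"wy":0,"wz":0,"fingers":0.7}
    - {"dx":0,"dy":0,"dz":0,"wx":0,"wy":0,"wz":0,"fingers":0.7}

```text
clock: 25.02
eef_pos: [458.1, 120.5, 89.2]
tool_rot: [2.546, 1.57, 0.477]
force: [-0.1, 0.4, -0.9]
width: 31.1
```

```bash
python3 - <<'E'
from h import *
stat('x_wrist')
im=cv2.imread('pics/x_wrist.png')
a=cv2.resize(im[0:200,245:405],None,fx=3.75,fy=3,interpolation=cv2.INTER_CUBIC)
a=cv2.resize(im[0:150,255:405],None,fx=4,fy=4,interpolation=cv2.INTER_CUBIC); cv2.imwrite('pics/x3.png',a)
a=cv2.resize(im[90:240,255:405],None,fx=4,fy=4,interpolation=cv2.INTER_CUBIC); cv2.imwrite('pics/x4.png',a)
E
```

```text
pos [458.12 120.46  89.15] psi -28.56 w 31.1 F [-0.07  0.43 -0.86] M [0.047 0.056 0.015] q [-0.77  0.74  0.71  2.14 -0.9   0.6  -1.47] t 25.025 tilt [0.0005 0.0003] qd 0.005
```

View pics/x3.png

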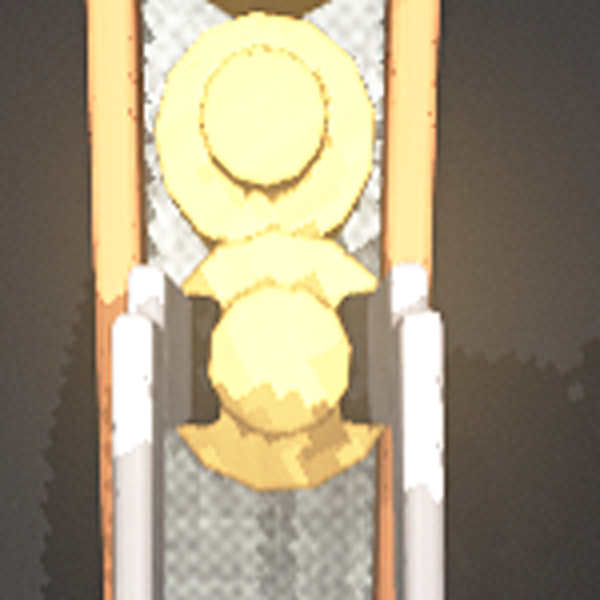

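View pics/x4.png

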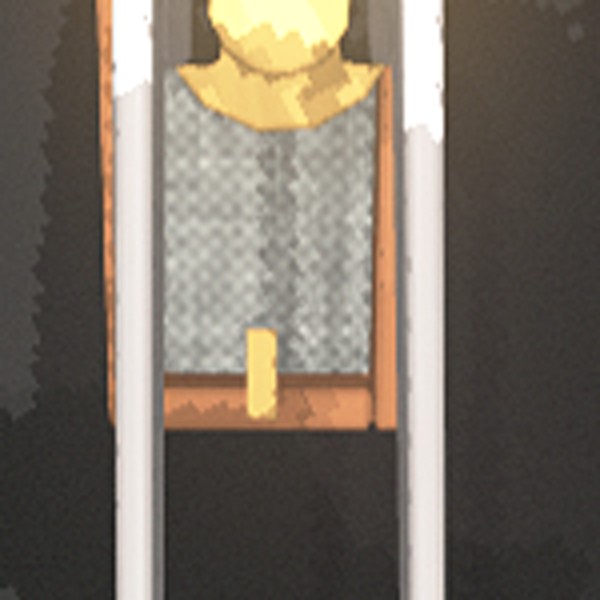

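```bash
python3 - <<'E'
from h import *
s,R,c=load('x_wrist')
obs=[((277,5),'y',21),((278.75,70),'y',21),((280,102.5),'y',21),((281.25,140),'y',21),((282.5,195),'y',21),((290,5),'y',15),((290.75,62.5),'y',15),
((352,5),'y',-15),((350.75,60),'y',-15),((350.5,112.5),'y',-15),((349.5,165),'y',-15),((348.5,190),'y',-15),((365,5),'y',-21),((363,62.5),'y',-21),
((300,197.25),'x',-64),((345,197.25),'x',-64),((300,186.75),'x',-58),((345,186.75),'x',-58)]
v,r=fit_tray(c,obs); print(v,np.round(r,1)); np.save('tray2.npy',v)
print('100 knob',totray(v,onz(c,(321,29.25),39)))
p=s['eef_pos']; zb=p[2]-42.2
k1=onz(c,(325.25,89.75),zb+23); print('50 knob',k1,totray(v,k1), R.T@(k1-p))
for yy in (490/4,232/4): print('body edges',totray(v,onz(c,(325.25,yy),zb+9)))
d=fromtray(v,[-10.5,0])-k1[:2]; print(d, (R.T@[*d,0])/750,'yaw err',v[2]+28.56)
E
```

```text
[543.8849465   76.59994007 -28.73276797] [-0.2 -0.1 -0.2 -0.3  0.  -0.4 -0.1  0.3  0.4 -0.  -0.   0.2  0.2  0.3
  0.1  0.1 -0.1 -0.1]
100 knob [15.25495049 -0.28044073]
50 knob [534.13958801  79.45044494  69.95327955] [-9.91573505 -2.18531199] [19.22971376 86.36660783 -0.30944735]
body edges [-22.54209678  -2.1901634 ]
body edges [ 2.34737784 -2.14700469]
[0.53820904 2.19710834] [ 1.20871653e-06 -7.70231099e-04 -2.91608466e-03] yaw err -0.17276796533385408
```

Emit:
servo_tool:
  rows:
    - {"dx":0.008,"dy":-0.0015,"dz":-0.0015,"wx":0,"wy":0,"wz":0,"fingers":0.7}
    - {"dx":0.015,"dy":-0.0015,"dz":-0.0015,"wx":0,"wy":0,"wz":0,"fingers":0.7}
    - {"dx":0.011,"dy":0,"dz":0,"wx":0,"wy":0,"wz":0,"fingers":0.7}
    - {"dx":0,"dy":0,"dz":0,"wx":0,"wy":0,"wz":0,"fingers":0.7}
    - {"dx":0,"dy":0,"dz":0,"wx":0,"wy":0,"wz":0,"fingers":0.7}

```text
clock: 25.7
eef_pos: [457.0, 123.8, 63.2]
tool_rot: [0.18, 1.571, -1.889]
force: [0.1, -0.1, -1.1]
width: 31.0
```

```bash
python3 - <<'E'
from h import *
stat('y_wrist',(255,0,150,150,4))
E
```

```text
pos [457.   123.82  63.24] psi -28.54 w 31.02 F [ 0.13 -0.07 -1.1 ] M [0.011 0.042 0.019] q [-0.74  0.78  0.65  2.15 -0.97  0.54 -1.42] t 25.7 tilt [-0.0001 -0.0002] qd 0.006
```

View pics/y_wrist_z.png

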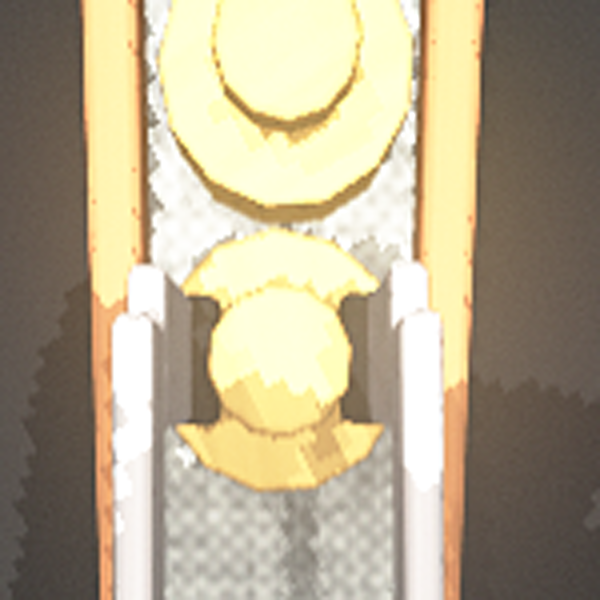

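```bash
python3 - <<'E'
from h import *
s,R,c=load('y_wrist'); v=np.load('tray2.npy'); zb=s['eef_pos'][2]-42.2
print('50 knob',totray(v,onz(c,(325.25,89.75),zb+23)),'100 knob',totray(v,onz(c,(255+287/4,47/4),39)),'100 body rear top',totray(v,onz(c,(255+287/4,207/4),25)))
print('50 body',totray(v,onz(c,(325.25,228/4),zb+9)),totray(v,onz(c,(325.25,491/4),zb+9)))
for l,z in [(97,16),(472,16)]: print(totray(v,onz(c,(255+l/4,75),16)))
E
```

```text
50 knob [-12.52065533   0.22224808] 100 knob [14.6156057  -0.27014827] 100 body rear top [ 2.54495449 -0.35060861]
50 body [0.10356448 0.25501075] [-25.25048993   0.20335357]
[-5.89452726 20.31951369]
[ -5.80342193 -20.58342962]
```

Emit:
servo_tool:
  rows:
    - {"dx":0.006,"dy":0,"dz":0,"wx":0,"wy":0,"wz":0,"fingers":0.7}
    - {"dx":0.008,"dy":0,"dz":0,"wx":0,"wy":0,"wz":0,"fingers":0.7}
    - {"dx":0.005,"dy":0,"dz":0,"wx":0,"wy":0,"wz":0,"fingers":0.7}
    - {"dx":0.002,"dy":0,"dz":0,"wx":0,"wy":0,"wz":0,"fingers":0.7}
    - {"dx":0,"dy":0,"dz":0,"wx":0,"wy":0,"wz":0,"fingers":0.7}

```text
clock: 26.38
eef_pos: [456.6, 124.1, 47.5]
tool_rot: [-1.577, 1.57, 2.638]
force: [-1.3, 0.1, 0.9]
width: 30.9
```

```bash
python3 - <<'E'
from h import *
stat('z_wrist',(255,0,150,150,4))
E
```

```text
pos [456.63 124.1   47.51] psi -28.53 w 30.87 F [-1.33  0.07  0.91] M [ 0.045  0.174 -0.071] q [-0.71  0.8   0.6   2.15 -1.01  0.5  -1.39] t 26.375 tilt [-0.0006  0.0003] qd 0.006
```

View pics/z_wrist_z.png

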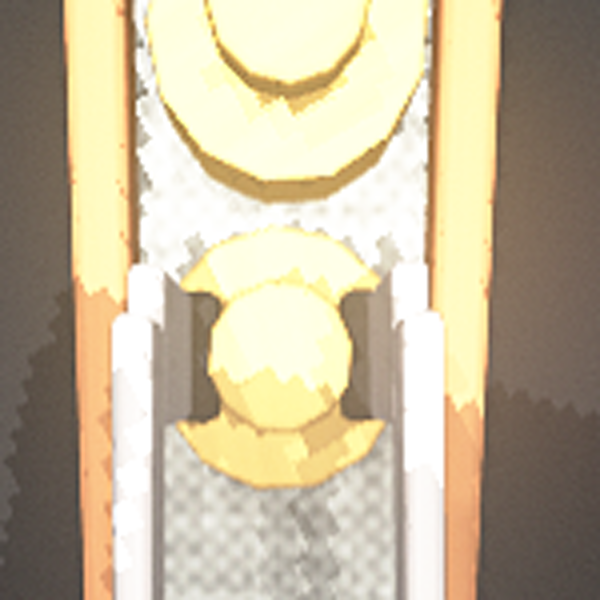

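```bash
python3 - <<'E'
from h import *
s,R,c=load('z_wrist'); v=np.load('tray2.npy')
print('50 knob',totray(v,onz(c,(325.25,89),28)),'100 knob?',totray(v,onz(c,(255+288/4,5/4),39)))
print('50 body front top',totray(v,onz(c,(325.25,228/4),14)),'rear',totray(v,onz(c,(325.25,487/4),14)), '100 rear bottom',totray(v,onz(c,(325.25,203/4),5)),'100 rear top',totray(v,onz(c,(325.25,181/4),25)))
E
```

```text
50 knob [-12.7263859    0.30094754] 100 knob? [14.35301713 -0.22332311]
50 body front top [-0.36178876  0.33857024] rear [-25.34798386   0.28274727] 100 rear bottom [2.86228837 0.35219965] 100 rear top [2.67033323 0.33749976]
```

Emit:
servo_tool:
  rows:
    - {"dx":-0.0004,"dy":0.0015,"dz":0,"wx":0,"wy":0,"wz":0,"fingers":0.7}
    - {"dx":0,"dy":0.0016,"dz":0,"wx":0,"wy":0,"wz":0,"fingers":0.7}
    - {"dx":0,"dy":0.0016,"dz":0,"wx":0,"wy":0,"wz":0,"fingers":0.7}
    - {"dx":0,"dy":0,"dz":0,"wx":0,"wy":0,"wz":0,"fingers":0.7}

```text
clock: 26.92
eef_pos: [460.0, 122.4, 47.8]
tool_rot: [-1.876, 1.57, 2.339]
force: [-0.9, 1.3, 0.0]
width: 31.0
```

```bash
python3 - <<'E'
from h import *
stat('aa',(255,0,150,150,4))
E
```

```text
pos [459.99 122.44  47.83] psi -28.52 w 30.98 F [-0.88  1.28  0.02] M [ 0.149  0.217 -0.005] q [-0.71  0.8   0.6   2.15 -1.    0.51 -1.39] t 26.925 tilt [-0.0002  0.0002] qd 0.003
```

View pics/aa_z.png

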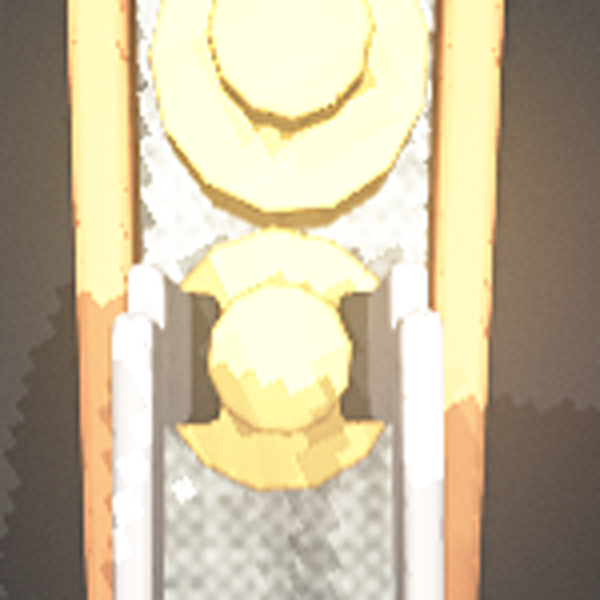

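```bash
python3 - <<'E'
from h import *
s,R,c=load('aa'); v=np.load('tray2.npy')
print('50 knob',totray(v,onz(c,(325.25,89.4),28)),'100 knob?',totray(v,onz(c,(255+290/4,36/4),39)))
print('100 rear top',totray(v,onz(c,(325.25,210/4),25)))
E
```

```text
50 knob [-9.12352216  0.50203899] 100 knob? [15.87110227 -0.1932453 ]
100 rear top [3.96852913 0.53660095]
```

Both sit against each other at x ≈ 16.3 and −9.3. Releasing now, then lifting.

Emit:
servo_tool:
  rows:
    - {"dx":0.0003,"dy":0,"dz":0,"wx":0,"wy":0,"wz":0,"fingers":0.62}
    - {"dx":0,"dy":0,"dz":0,"wx":0,"wy":0,"wz":0,"fingers":0.57}
    - {"dx":0,"dy":0,"dz":0,"wx":0,"wy":0,"wz":0,"fingers":0.52}
    - {"dx":0,"dy":0,"dz":0,"wx":0,"wy":0,"wz":0,"fingers":0.52}

```text
clock: 27.48
eef_pos: [460.2, 122.2, 47.7]
tool_rot: [1.648, 1.57, -0.421]
force: [0.2, 0.6, -1.1]
width: 40.9
```

Emit:
servo_tool:
  rows:
    - {"dx":-0.01,"dy":0,"dz":0,"wx":0,"wy":0,"wz":0,"fingers":0.52}
    - {"dx":-0.02,"dy":0,"dz":0,"wx":0,"wy":0,"wz":0,"fingers":0.52}
    - {"dx":-0.025,"dy":0,"dz":0,"wx":0,"wy":0,"wz":0,"fingers":0.52}
    - {"dx":-0.015,"dy":0,"dz":0,"wx":0,"wy":0,"wz":0,"fingers":0.52}

```text
clock: 27.98
eef_pos: [460.4, 122.3, 101.2]
tool_rot: [2.234, 1.57, 0.165]
force: [-0.2, 0.3, -0.6]
width: 41.1
```

```bash
python3 - <<'E'
from h import *
s,R,c=stat('ab')
plan([479.8,357.5,99],-5,8)
E
```

```text
pos [460.41 122.32 101.24] psi -28.53 w 41.07 F [-0.22  0.27 -0.63] M [ 0.035  0.024 -0.025] q [-0.79  0.73  0.74  2.12 -0.87  0.62 -1.5 ] t 27.975 tilt [0.0012 0.0002] qd 0.209
from [460.9 122.4 102. ] clock 28.025 dist 236.0
0.0005 -0.0159 -0.0359 -0.49 -0.002 -0.002
0.0005 -0.0141 -0.0367 -0.49 -0.002 -0.002
0.0005 -0.0122 -0.0374 -0.49 -0.002 -0.002
0.0005 -0.0102 -0.0379 -0.49 -0.002 -0.002
0.0005 -0.0083 -0.0384 -0.49 -0.002 -0.002
0.0005 -0.0063 -0.0388 -0.49 -0.002 -0.002
0.0005 -0.0043 -0.0391 -0.49 -0.002 -0.002
0.0005 -0.0023 -0.0392 -0.49 -0.002 -0.002
```

View pics/ab.png

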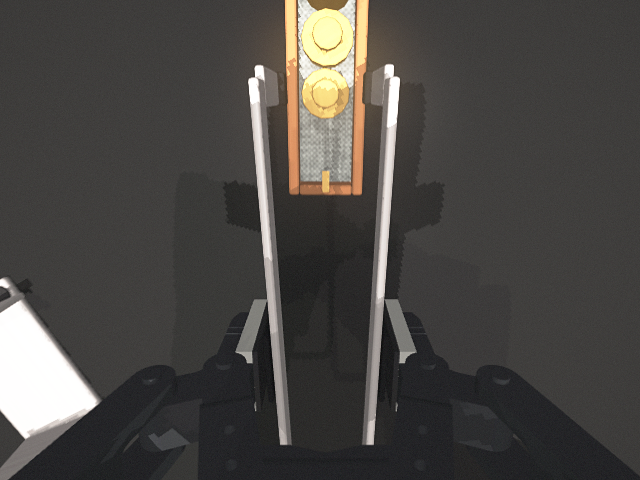

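Emit:
servo_tool:
  rows:
    - {"dx":0,"dy":-0.008,"dz":-0.018,"wx":-0.25,"wy":0,"wz":0,"fingers":0.52}
    - {"dx":0,"dy":-0.0155,"dz":-0.0365,"wx":-0.49,"wy":0,"wz":0,"fingers":0.52}
    - {"dx":0,"dy":-0.013,"dz":-0.037,"wx":-0.49,"wy":0,"wz":0,"fingers":0.52}
    - {"dx":0,"dy":-0.011,"dz":-0.0375,"wx":-0.49,"wy":0,"wz":0,"fingers":0.52}
    - {"dx":0,"dy":-0.009,"dz":-0.038,"wx":-0.49,"wy":0,"wz":0,"fingers":0.52}

```text
clock: 28.65
eef_pos: [469.8, 256.6, 99.2]
tool_rot: [-1.256, 1.569, -3.09]
force: [0.4, -0.4, -0.1]
width: 41.0
```

Emit:
servo_tool:
  rows:
    - {"dx":0,"dy":-0.007,"dz":-0.0385,"wx":-0.49,"wy":0,"wz":0,"fingers":0.52}
    - {"dx":0,"dy":-0.005,"dz":-0.039,"wx":-0.49,"wy":0,"wz":0,"fingers":0.52}
    - {"dx":0,"dy":-0.003,"dz":-0.039,"wx":-0.49,"wy":0,"wz":0,"fingers":0.52}
    - {"dx":0,"dy":-0.001,"dz":-0.018,"wx":-0.25,"wy":0,"wz":0,"fingers":0.52}
    - {"dx":0,"dy":0,"dz":0,"wx":0,"wy":0,"wz":0,"fingers":0.52}

```text
clock: 29.28
eef_pos: [478.3, 356.6, 99.4]
tool_rot: [-1.08, 1.57, -2.735]
force: [0.3, -0.8, -1.2]
width: 40.7
```

Emit:
servo_tool:
  rows:
    - {"dx":0,"dy":0,"dz":0,"wx":0,"wy":0,"wz":0,"fingers":0.52}
    - {"dx":0,"dy":0,"dz":0,"wx":0,"wy":0,"wz":0,"fingers":0.52}

```text
clock: 29.52
eef_pos: [479.3, 354.4, 100.2]
tool_rot: [-0.173, 1.57, -1.832]
force: [-0.3, -0.8, -1.1]
width: 40.9
```

```bash
python3 - <<'E'
from h import *
s,R,c=stat('ac')
plan([479.8,357.5,60],-5.1,4)
E
```

```text
pos [479.3  354.35 100.23] psi -5.08 w 40.89 F [-0.32 -0.83 -1.12] M [ 0.022  0.025 -0.017] q [-1.1   0.84  0.7   1.8  -0.74  0.79 -1.67] t 29.525 tilt [-0.0002 -0.0006] qd 0.005
from [479.3 354.6 100.3] clock 29.575 dist 40.0
0.0134 0.0001 -0.001 0.002 0.001 0
0.0134 0.0001 -0.001 0.002 0.001 0
0.0134 0.0001 -0.001 0.002 0.001 0
0.0134 0.0001 -0.001 0.002 0.001 0
```

View pics/ac.png

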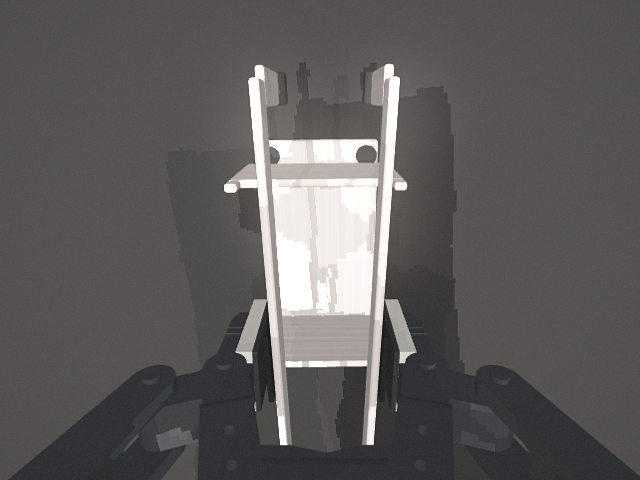

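Emit:
servo_tool:
  rows:
    - {"dx":0.015,"dy":0.0003,"dz":-0.002,"wx":0,"wy":0,"wz":0,"fingers":0.52}
    - {"dx":0.025,"dy":0.0003,"dz":-0.002,"wx":0,"wy":0,"wz":0,"fingers":0.52}
    - {"dx":0.02,"dy":0,"dz":0,"wx":0,"wy":0,"wz":0,"fingers":0.52}
    - {"dx":0.01,"dy":0,"dz":0,"wx":0,"wy":0,"wz":0,"fingers":0.52}
    - {"dx":0.006,"dy":0,"dz":0,"wx":0,"wy":0,"wz":0,"fingers":0.52}

```text
clock: 30.2
eef_pos: [479.7, 358.4, 42.4]
tool_rot: [-0.591, 1.57, -2.249]
force: [0.2, 0.3, -0.7]
width: 40.8
```

Emit:
servo_tool:
  rows:
    - {"dx":0.0025,"dy":0,"dz":0,"wx":0,"wy":0,"wz":0,"fingers":0.52}
    - {"dx":0,"dy":0,"dz":0,"wx":0,"wy":0,"wz":0,"fingers":0.52}

```text
clock: 30.45
eef_pos: [479.9, 358.4, 41.9]
tool_rot: [-2.79, 1.571, 1.836]
force: [-2.0, -0.6, 2.8]
width: 41.2
```

```bash
python3 - <<'E'
from h import *
s,R,c=stat('ad')
E
```

```text
pos [479.87 358.43  41.95] psi -4.96 w 41.16 F [-2.03 -0.61  2.84] M [-0.288  0.348  0.014] q [-1.06  0.91  0.63  1.81 -0.82  0.7  -1.61] t 30.45 tilt [-0.0001  0.0002] qd 0.004
```

View pics/ad.png

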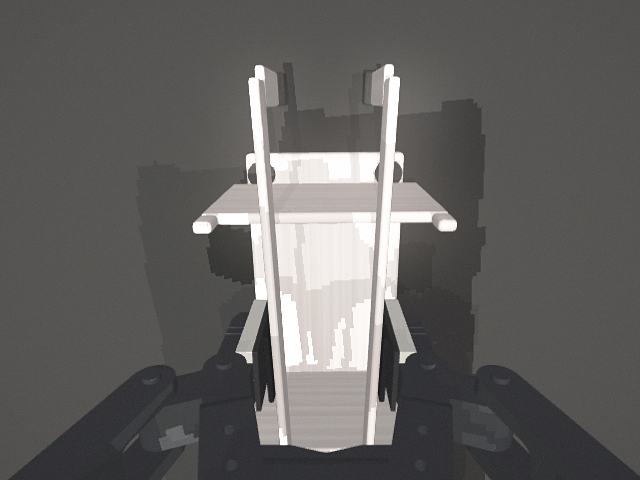

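Emit:
servo_tool:
  rows:
    - {"dx":0,"dy":0,"dz":0,"wx":0,"wy":0,"wz":0,"fingers":0.48}
    - {"dx":0,"dy":0,"dz":0,"wx":0,"wy":0,"wz":0,"fingers":0.44}
    - {"dx":0,"dy":0,"dz":0,"wx":0,"wy":0,"wz":0,"fingers":0.38}
    - {"dx":0,"dy":0,"dz":0,"wx":0,"wy":0,"wz":0,"fingers":0.25}
    - {"dx":0,"dy":0,"dz":0,"wx":0,"wy":0,"wz":0,"fingers":0.15}

```text
clock: 31.12
eef_pos: [479.9, 358.7, 41.2]
tool_rot: [2.396, 1.571, 0.738]
force: [-0.5, -0.2, 0.5]
width: 72.3
```

Emit:
servo_tool:
  rows:
    - {"dx":-0.01,"dy":0,"dz":0,"wx":0,"wy":0,"wz":0,"fingers":0.15}
    - {"dx":-0.02,"dy":0,"dz":0,"wx":0,"wy":0,"wz":0,"fingers":0.15}
    - {"dx":-0.04,"dy":0,"dz":0,"wx":0,"wy":0,"wz":0,"fingers":0.15}
    - {"dx":-0.03,"dy":0,"dz":0,"wx":0,"wy":0,"wz":0,"fingers":0.15}

```text
clock: 31.62
eef_pos: [480.4, 358.8, 118.5]
tool_rot: [2.184, 1.569, 0.527]
force: [-0.1, 0.4, 0.6]
width: 72.4
```

```bash
python3 - <<'E'
from h import *
s,R,c=stat('ae')
E
```

```text
pos [480.45 358.81 118.52] psi -4.96 w 72.44 F [-0.11  0.39  0.65] M [ 0.016 -0.008 -0.003] q [-1.11  0.82  0.73  1.78 -0.72  0.83 -1.69] t 31.625 tilt [0.0016 0.0009] qd 0.32
```

View pics/ae.png

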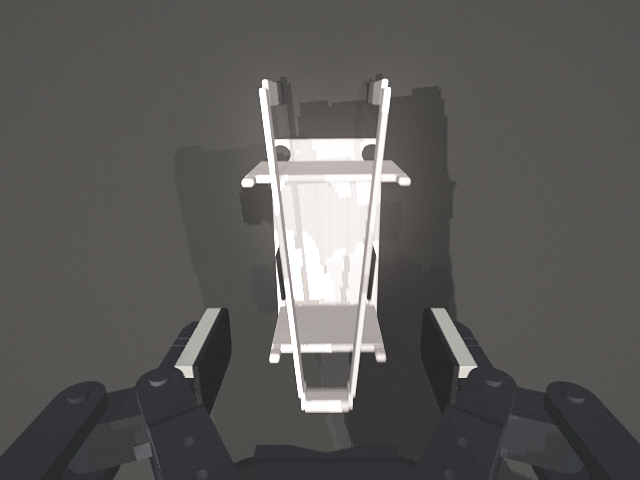

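```bash
python3 - <<'E'
from h import *
plan([557,-32,140],-28.7,9)
E
```

```text
from [482.  359.5 121.1] clock 31.675 dist 399.0
-0.0029 0.0161 0.0568 0.439 -0.005 -0.004
-0.0029 0.0187 0.056 0.439 -0.005 -0.004
-0.0029 0.0213 0.0551 0.439 -0.005 -0.004
-0.0029 0.0238 0.054 0.439 -0.005 -0.004
-0.0029 0.0262 0.0529 0.439 -0.005 -0.004
-0.0028 0.0286 0.0516 0.439 -0.005 -0.004
-0.0028 0.031 0.0503 0.439 -0.005 -0.004
-0.0028 0.0333 0.0488 0.439 -0.005 -0.004
-0.0028 0.0355 0.0472 0.439 -0.005 -0.004
```

Emit:
servo_tool:
  rows:
    - {"dx":-0.006,"dy":0.008,"dz":0.028,"wx":0.22,"wy":0,"wz":0,"fingers":0.15}
    - {"dx":-0.006,"dy":0.0165,"dz":0.0565,"wx":0.44,"wy":0,"wz":0,"fingers":0.1}
    - {"dx":-0.006,"dy":0.019,"dz":0.056,"wx":0.44,"wy":0,"wz":0,"fingers":0.1}
    - {"dx":-0.004,"dy":0.022,"dz":0.055,"wx":0.44,"wy":0,"wz":0,"fingers":0.1}
    - {"dx":0,"dy":0.0245,"dz":0.0535,"wx":0.44,"wy":0,"wz":0,"fingers":0.1}

```text
clock: 32.3
eef_pos: [514.7, 159.6, 132.8]
tool_rot: [-0.201, 1.57, -2.07]
force: [1.2, 0.1, -0.1]
width: 76.7
```

Emit:
servo_tool:
  rows:
    - {"dx":0,"dy":0.027,"dz":0.0525,"wx":0.44,"wy":0,"wz":0,"fingers":0.1}
    - {"dx":0,"dy":0.029,"dz":0.0515,"wx":0.44,"wy":0,"wz":0,"fingers":0.1}
    - {"dx":0,"dy":0.031,"dz":0.05,"wx":0.44,"wy":0,"wz":0,"fingers":0.1}
    - {"dx":0,"dy":0.0335,"dz":0.0485,"wx":0.44,"wy":0,"wz":0,"fingers":0.1}
    - {"dx":0,"dy":0.018,"dz":0.024,"wx":0.22,"wy":0,"wz":0,"fingers":0.1}

```text
clock: 32.92
eef_pos: [548.3, -38.4, 132.8]
tool_rot: [0.171, 1.569, -1.908]
force: [-0.6, 0.3, 0.4]
width: 76.8
```

Emit:
servo_tool:
  rows:
    - {"dx":0,"dy":0,"dz":0,"wx":0,"wy":0,"wz":0,"fingers":0.1}
    - {"dx":0,"dy":0,"dz":0,"wx":0,"wy":0,"wz":0,"fingers":0.1}
    - {"dx":0,"dy":0,"dz":0,"wx":0,"wy":0,"wz":0,"fingers":0.1}

```text
clock: 33.3
eef_pos: [549.0, -32.0, 132.5]
tool_rot: [-1.901, 1.57, 2.312]
force: [-0.1, 0.1, -0.4]
width: 77.1
```

```bash
python3 - <<'E'
from h import *
s,R,c=stat('af')
for m in ctrl.mark_of('spacer_long_mid','wrist')[:2]: print(m['point'],m['conf'],onz(c,m['point'],17))
E
```

```text
pos [549.04 -32.02 132.46] psi -28.6 w 77.15 F [-0.13  0.14 -0.4 ] M [ 0.048 -0.015 -0.012] q [-0.47  0.76  0.78  1.91 -0.75  0.8  -1.34] t 33.3 tilt [-0.0009  0.0009] qd 0.005
[331.7, 158.8] 0.62 [588.6758179  -57.71827612  17.        ]
```

View pics/af.png

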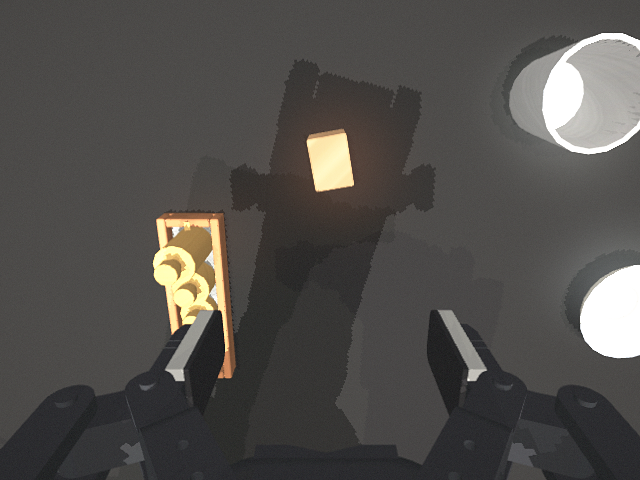

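```bash
python3 - <<'E'
from h import *
im=cv2.imread('pics/af.png'); cv2.imwrite('pics/af_z.png',cv2.resize(im[115:205,285:375],None,fx=6.5,fy=6.5,interpolation=cv2.INTER_CUBIC))
E
```

```text
(no output)
```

View pics/af_z.png

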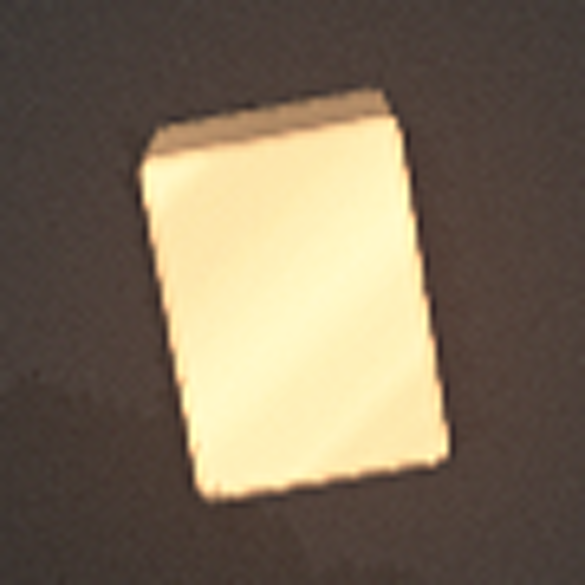

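```bash
python3 - <<'E'
from h import *
s,R,c=load('af')
P=np.array([onz(c,p,34) for p in [(306.5,139.9),(346.8,132.4),(354.2,185.8),(315.8,191.9)]]); print(P.round(1))
C=P.mean(0); l=[np.linalg.norm(P[i]-P[(i+1)%4]) for i in range(4)]; print(C,np.round(l,1))
d=(P[0]-P[3]+P[1]-P[2]); yaw=np.degrees(np.arctan2(d[1],d[0])); print(yaw)
e=(P[0]-P[1]+P[3]-P[2]); print(np.degrees(np.arctan2(e[1],e[0]))-90)
plan([C[0],C[1],60],yaw,5)
E
```

```text
[[607.5 -51.   34. ]
 [600.  -73.5  34. ]
 [570.2 -62.9  34. ]
 [578.  -40.7  34. ]]
[588.92814367 -57.01906772  34.        ] [23.7 31.7 23.5 31.2]
-19.372792952210496
-18.90810049048963
from [549.3 -32.2 132.6] clock 33.4 dist 86.0
0.0194 0.0125 0.0007 -0.307 -0.001 0.001
0.0194 0.0124 0.0011 -0.307 -0.001 0.001
0.0194 0.0124 0.0015 -0.307 -0.001 0.001
0.0194 0.0123 0.0019 -0.307 -0.001 0.001
0.0194 0.0122 0.0023 -0.307 -0.001 0.001
```

Emit:
servo_tool:
  rows:
    - {"dx":0.0195,"dy":0.0125,"dz":0.0005,"wx":-0.31,"wy":0,"wz":0,"fingers":0.3}
    - {"dx":0.0195,"dy":0.0125,"dz":0.001,"wx":-0.31,"wy":0,"wz":0,"fingers":0.3}
    - {"dx":0.0195,"dy":0.0125,"dz":0.0015,"wx":-0.31,"wy":0,"wz":0,"fingers":0.3}
    - {"dx":0.0195,"dy":0.0125,"dz":0.002,"wx":-0.31,"wy":0,"wz":0,"fingers":0.3}
    - {"dx":0.0155,"dy":0.012,"dz":0.0025,"wx":-0.31,"wy":0,"wz":0,"fingers":0.3}

```text
clock: 34.02
eef_pos: [589.4, -57.7, 61.9]
tool_rot: [-1.797, 1.57, 2.579]
force: [0.2, -0.2, 0.1]
width: 59.4
```

Emit:
servo_tool:
  rows:
    - {"dx":0,"dy":0,"dz":0,"wx":0,"wy":0,"wz":0,"fingers":0.3}
    - {"dx":0,"dy":0,"dz":0,"wx":0,"wy":0,"wz":0,"fingers":0.3}

```text
clock: 34.28
eef_pos: [589.2, -58.1, 62.9]
tool_rot: [-2.495, 1.571, 1.878]
force: [-0.1, -0.4, 0.3]
width: 59.4
```

```bash
python3 - <<'E'
from h import *
s,R,c=stat('ag')
plan([588.9,-57,15],-19.2,4)
E
```

```text
pos [589.17 -58.07  62.9 ] psi -19.42 w 59.45 F [-0.07 -0.4   0.27] M [ 0.009 -0.014 -0.021] q [-0.33  0.88  0.65  1.83 -0.79  0.72 -1.14] t 34.275 tilt [-0.      0.0001] qd 0.007
from [589.3 -58.   63.1] clock 34.325 dist 48.0
0.016 -0.0002 -0.0003 -0.009 -0.001 -0.001
0.016 -0.0002 -0.0003 -0.009 -0.001 -0.001
0.016 -0.0002 -0.0003 -0.009 -0.001 -0.001
0.016 -0.0002 -0.0003 -0.009 -0.001 -0.001
```

View pics/ag.png

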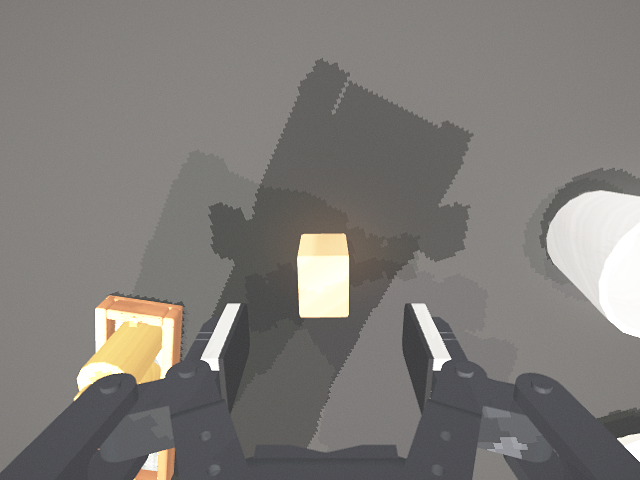

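Emit:
servo_tool:
  rows:
    - {"dx":0.016,"dy":-0.0005,"dz":-0.0005,"wx":0,"wy":0,"wz":0,"fingers":0.3}
    - {"dx":0.024,"dy":0,"dz":-0.0005,"wx":0,"wy":0,"wz":0,"fingers":0.3}
    - {"dx":0.017,"dy":0,"dz":0,"wx":0,"wy":0,"wz":0,"fingers":0.3}
    - {"dx":0.007,"dy":0,"dz":0,"wx":0,"wy":0,"wz":0,"fingers":0.4}
    - {"dx":0,"dy":0,"dz":0,"wx":0,"wy":0,"wz":0,"fingers":0.55}

```text
clock: 34.95
eef_pos: [588.9, -57.6, 14.1]
tool_rot: [-1.145, 1.57, -3.054]
force: [0.6, 0.6, 0.0]
width: 38.3
```

Emit:
servo_tool:
  rows:
    - {"dx":0,"dy":0,"dz":0,"wx":0,"wy":0,"wz":0,"fingers":0.65}
    - {"dx":0,"dy":0,"dz":0,"wx":0,"wy":0,"wz":0,"fingers":0.72}
    - {"dx":0,"dy":0,"dz":0,"wx":0,"wy":0,"wz":0,"fingers":0.8}
    - {"dx":0,"dy":0,"dz":0,"wx":0,"wy":0,"wz":0,"fingers":0.8}

```text
clock: 35.45
eef_pos: [589.7, -57.6, 15.3]
tool_rot: [1.822, 1.57, -0.087]
force: [-0.5, 0.2, 5.4]
width: 22.7
```

```bash
python3 - <<'E'
from h import *
s,R,c=stat('ah')
E
```

```text
pos [589.66 -57.6   15.3 ] psi -19.41 w 22.66 F [-0.5   0.17  5.37] M [0.017 0.156 0.009] q [-0.3   0.94  0.58  1.84 -0.85  0.63 -1.09] t 35.45 tilt [ 0.0011 -0.0001] qd 0.002
```

View pics/ah.png

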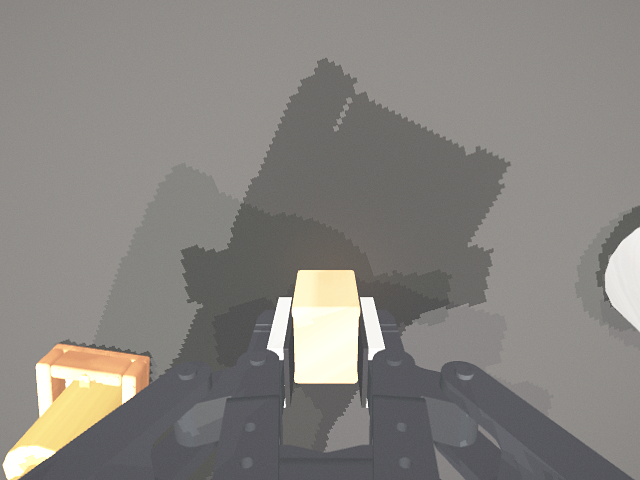

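```bash
python3 - <<'E'
from h import *
s,R,c=load('ah')
im=cv2.imread('pics/ah.png'); cv2.imwrite('pics/ah_z.png',cv2.resize(im[255:395,265:385],None,fx=4.2,fy=4.2,interpolation=cv2.INTER_CUBIC))
for p in [(293,310),(359,310),(357,383),(295,383)]: print((R.T@(onz(c,p,34)-s['eef_pos'])).round(1))
v=np.load('tray2.npy'); print(fromtray(v,[-39.5,0]))
E
```

```text
[-18.7  14.4 -11.4]
[-18.7  14.3  11.3]
[-18.7 -15.9  11.3]
[-18.7 -15.9 -11.5]
[509.24852714  95.5885802 ]
```

View pics/ah_z.png

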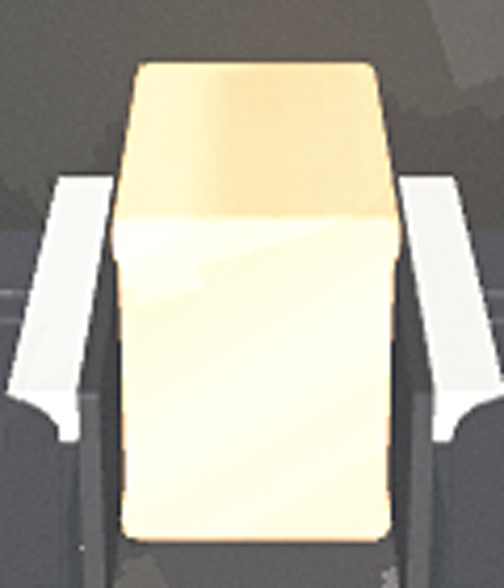

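Emit:
servo_tool:
  rows:
    - {"dx":-0.01,"dy":0,"dz":0,"wx":0,"wy":0,"wz":0,"fingers":0.8}
    - {"dx":-0.03,"dy":0,"dz":0,"wx":0,"wy":0,"wz":0,"fingers":0.8}
    - {"dx":-0.045,"dy":0,"dz":0,"wx":0,"wy":0,"wz":0,"fingers":0.8}
    - {"dx":-0.025,"dy":0,"dz":0,"wx":0,"wy":0,"wz":0,"fingers":0.8}

```text
clock: 36.0
eef_pos: [589.7, -57.6, 98.7]
tool_rot: [1.704, 1.569, -0.206]
force: [0.8, -0.8, -0.6]
width: 22.3
```

```bash
python3 - <<'E'
from h import *
s,R,c=stat()
plan([509.2,95.6,97],-28.7,6)
E
```

```text
pos [589.73 -57.59  98.73] psi -19.4 w 22.28 F [ 0.83 -0.79 -0.61] M [ 0.003 -0.054  0.041] q [-0.36  0.83  0.7   1.81 -0.74  0.78 -1.18] t 36.0 tilt [ 0.0016 -0.0003] qd 0.264
from [589.7 -57.6  98.7] clock 36.0 dist 173.0
0.0003 -0.0282 -0.0262 0.258 -0.001 -0.003
0.0004 -0.0289 -0.0254 0.258 -0.001 -0.003
0.0004 -0.0296 -0.0246 0.258 -0.001 -0.003
0.0004 -0.0302 -0.0238 0.258 -0.001 -0.003
0.0004 -0.0308 -0.023 0.258 -0.001 -0.003
0.0004 -0.0315 -0.0221 0.258 -0.001 -0.003
```

Emit:
servo_tool:
  rows:
    - {"dx":0,"dy":-0.014,"dz":-0.013,"wx":0.12,"wy":0,"wz":0,"fingers":0.8}
    - {"dx":0,"dy":-0.0285,"dz":-0.026,"wx":0.26,"wy":0,"wz":0,"fingers":0.8}
    - {"dx":0,"dy":-0.029,"dz":-0.025,"wx":0.26,"wy":0,"wz":0,"fingers":0.8}
    - {"dx":0,"dy":-0.03,"dz":-0.0245,"wx":0.26,"wy":0,"wz":0,"fingers":0.8}
    - {"dx":0,"dy":-0.0305,"dz":-0.0235,"wx":0.26,"wy":0,"wz":0,"fingers":0.8}

```text
clock: 36.62
eef_pos: [526.9, 59.9, 95.7]
tool_rot: [-1.281, 1.568, 2.971]
force: [0.8, 0.1, 0.4]
width: 22.9
```

Emit:
servo_tool:
  rows:
    - {"dx":0,"dy":-0.031,"dz":-0.0225,"wx":0.26,"wy":0,"wz":0,"fingers":0.8}
    - {"dx":0.015,"dy":-0.016,"dz":-0.0105,"wx":0.13,"wy":0,"wz":0,"fingers":0.8}
    - {"dx":0.03,"dy":0,"dz":0,"wx":0,"wy":0,"wz":0,"fingers":0.8}
    - {"dx":0,"dy":0,"dz":0,"wx":0,"wy":0,"wz":0,"fingers":0.8}
    - {"dx":0,"dy":0,"dz":0,"wx":0,"wy":0,"wz":0,"fingers":0.8}

```text
clock: 37.25
eef_pos: [508.9, 95.0, 63.3]
tool_rot: [0.172, 1.57, -1.901]
force: [0.6, -1.2, -0.4]
width: 22.7
```

Emit:
servo_tool:
  rows:
    - {"dx":0,"dy":0,"dz":0,"wx":0,"wy":0,"wz":0,"fingers":0.8}

```text
clock: 37.38
eef_pos: [509.3, 95.3, 63.8]
tool_rot: [1.944, 1.57, -0.128]
force: [0.2, -0.6, -0.1]
width: 22.5
```

```bash
python3 - <<'E'
from h import *
s,R,c=stat('ai')
im=cv2.imread('pics/ai.png'); cv2.imwrite('pics/ai_z.png',cv2.resize(im[200:400,230:430],None,fx=3,fy=3,interpolation=cv2.INTER_CUBIC))
E
```

```text
pos [509.31  95.31  63.82] psi -28.75 w 22.51 F [ 0.17 -0.56 -0.12] M [-0.016 -0.047  0.01 ] q [-0.66  0.82  0.68  2.03 -0.91  0.62 -1.43] t 37.375 tilt [ 0.0009 -0.0001] qd 0.004
```

View pics/ai.png

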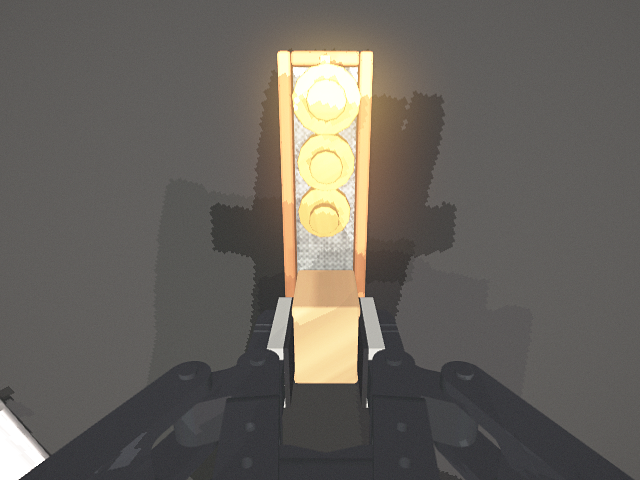

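```bash
python3 - <<'E'
from h import *
im=cv2.imread('pics/ai.png'); cv2.imwrite('pics/ai1.png',cv2.resize(im[40:180,255:395],None,fx=4.2,fy=4.2,interpolation=cv2.INTER_CUBIC)); cv2.imwrite('pics/ai2.png',cv2.resize(im[170:310,255:395],None,fx=4.2,fy=4.2,interpolation=cv2.INTER_CUBIC))
E
```

```text
(no output)
```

View pics/ai1.png

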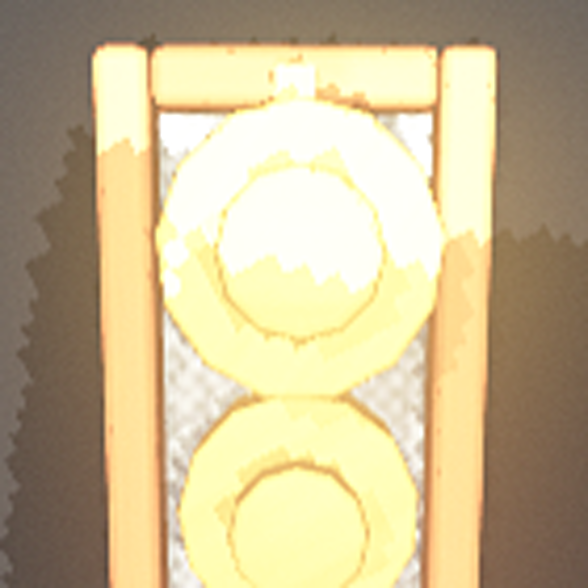

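View pics/ai2.png

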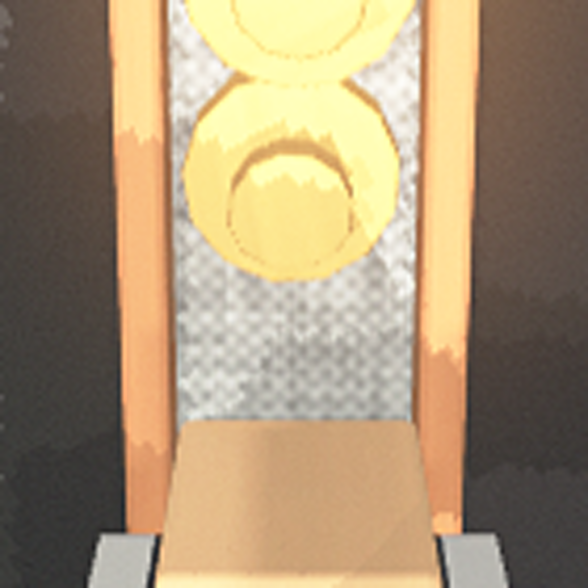

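```bash
python3 - <<'E'
from h import *
s,R,c=load('ai')
obs=[((280,51.2),'x',64),((370,51.2),'x',64),((300,65.5),'x',58),((350,65.5),'x',58),
((277.1,54.3),'y',21),((281.2,173.3),'y',21),((284.8,284.3),'y',21),((291.9,71),'y',15),((294.3,173.3),'y',15),((296.7,265.2),'y',15),
((358.6,68.6),'y',-15),((356.2,173.3),'y',-15),((354.3,265.2),'y',-15),((373.1,54.3),'y',-21),((369.8,173.3),'y',-21),((365,289),'y',-21)]
v,r=fit_tray(c,obs); print(v,np.round(r,1)); v2=np.load('tray2.npy'); print(v2)
for V in (v,v2):
  print('200',totray(V,onz(c,(326.4,100),62)),'100',totray(V,onz(c,(326,167.3),39)),'50',totray(V,onz(c,(324.3,220.6),28)),'50 rear',totray(V,onz(c,(324.3,236.7),14)))
  zb=s['eef_pos'][2]-15.0
  print('spacer far bottom',totray(V,onz(c,(299,270.2),zb)),totray(V,onz(c,(353.8,270.2),zb)),'far top',totray(V,onz(c,(326,308),zb+34)),'near top',totray(V,onz(c,(326,383.5),zb+34)),'tcp',totray(V,s['eef_pos']))
np.save('tray3.npy',v)
E
```

```text
[543.55073041  76.99612657 -28.81675669] [-0.1 -0.1  0.1  0.1 -0.2 -0.2 -0.1 -0.4 -0.4 -0.5  0.5  0.4  0.3  0.4
  0.   0.4]
[543.8849465   76.59994007 -28.73276797]
200 [43.91161479 -0.43941314] 100 [17.53622472 -0.33126019] 50 [-8.60739278  0.42904252] 50 rear [-21.14729943   0.48647768]
spacer far bottom [-24.27290526  11.05276174] [-24.26684812 -12.07561508] far top [-23.56240084  -0.31975683] near top [-54.70380153  -0.33374414] tcp [-38.83376497  -0.4580667 ]
200 [43.42740219 -0.31704324] 100 [17.052199   -0.17022728] 50 [-9.09027591  0.628398  ] 50 rear [-21.63008489   0.70421509]
spacer far bottom [-24.74019846  11.27506955] [-24.76804473 -11.85329129] far top [-24.04636555  -0.09847831] near top [-55.18775328  -0.06681607] tcp [-39.31791601  -0.21440205]
```

Emit:
servo_tool:
  rows:
    - {"dx":0.012,"dy":-0.0006,"dz":0,"wx":0,"wy":0,"wz":0,"fingers":0.8}
    - {"dx":0.02,"dy":0,"dz":0,"wx":0,"wy":0,"wz":0,"fingers":0.8}
    - {"dx":0.009,"dy":0,"dz":0,"wx":0,"wy":0,"wz":0,"fingers":0.8}
    - {"dx":0,"dy":0,"dz":0,"wx":0,"wy":0,"wz":0,"fingers":0.8}
    - {"dx":0,"dy":0,"dz":0,"wx":0,"wy":0,"wz":0,"fingers":0.8}

```text
clock: 38.05
eef_pos: [508.6, 95.8, 32.7]
tool_rot: [1.246, 1.571, -0.826]
force: [0.6, 0.6, -0.5]
width: 23.1
```

```bash
python3 - <<'E'
from h import *
s,R,c=stat('aj')
im=cv2.imread('pics/aj.png'); cv2.imwrite('pics/aj_z.png',cv2.resize(im[180:400,230:430],None,fx=2.7,fy=2.7,interpolation=cv2.INTER_CUBIC))
E
```

```text
pos [508.59  95.78  32.65] psi -28.72 w 23.06 F [ 0.6   0.58 -0.54] M [-0.025  0.083 -0.06 ] q [-0.63  0.86  0.61  2.04 -0.97  0.56 -1.38] t 38.05 tilt [ 0.0001 -0.0001] qd 0.008
```

View pics/aj_z.png

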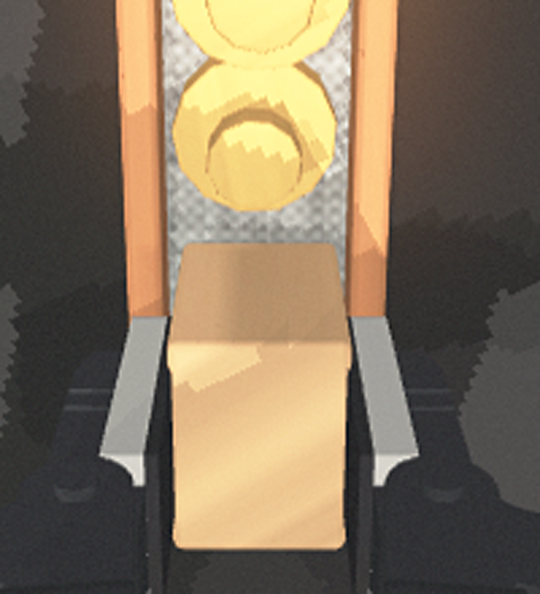

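```bash
python3 - <<'E'
from h import *
s,R,c=load('aj'); v=np.load('tray3.npy'); zb=s['eef_pos'][2]-15.2
for V in (v,np.load('tray2.npy')):
  print(totray(V,onz(c,(325,257.8),14)),totray(V,onz(c,(325,270),zb)),totray(V,onz(c,(230+172/2.7,300),zb+34)),[totray(V,onz(c,(230+a/2.7,250),16)) for a in (120,163,351,392)])
E
```

```text
[-20.99982408   0.15449115] [-25.1627372    0.14935223] [-21.49436761  10.75251706] [array([-16.70165501,  21.34561601]), array([-16.69677905,  14.66793884]), array([-16.67830188, -14.51693304]), array([-16.67488385, -20.88354793])]
[-21.48309635   0.37201273] [-25.64601253   0.37297615] [-21.96210392  10.9707522 ] [array([-17.15386826,  21.55681423]), array([-17.15878098,  14.87913708]), array([-17.18308533, -14.30573052]), array([-17.18899998, -20.67234358])]
```

Emit:
servo_tool:
  rows:
    - {"dx":0.001,"dy":0.0018,"dz":0,"wx":0,"wy":0,"wz":0,"fingers":0.8}
    - {"dx":0.006,"dy":0,"dz":0,"wx":0,"wy":0,"wz":0,"fingers":0.8}
    - {"dx":0.006,"dy":0,"dz":0,"wx":0,"wy":0,"wz":0,"fingers":0.8}
    - {"dx":0.003,"dy":0,"dz":0,"wx":0,"wy":0,"wz":0,"fingers":0.8}
    - {"dx":0,"dy":0,"dz":0,"wx":0,"wy":0,"wz":0,"fingers":0.8}

```text
clock: 38.72
eef_pos: [509.5, 95.3, 20.5]
tool_rot: [-1.325, 1.571, 2.886]
force: [0.3, -0.2, -1.2]
width: 22.6
```

```bash
python3 - <<'E'
from h import *
s,R,c=stat('ak')
im=cv2.imread('pics/ak.png'); cv2.imwrite('pics/ak_z.png',cv2.resize(im[180:400,230:430],None,fx=2.7,fy=2.7,interpolation=cv2.INTER_CUBIC))
E
```

```text
pos [509.54  95.29  20.47] psi -28.72 w 22.59 F [ 0.25 -0.2  -1.16] M [-0.021 -0.003  0.002] q [-0.61  0.88  0.59  2.04 -0.99  0.53 -1.36] t 38.725 tilt [-0.0002  0.0001] qd 0.003
```

View pics/ak_z.png

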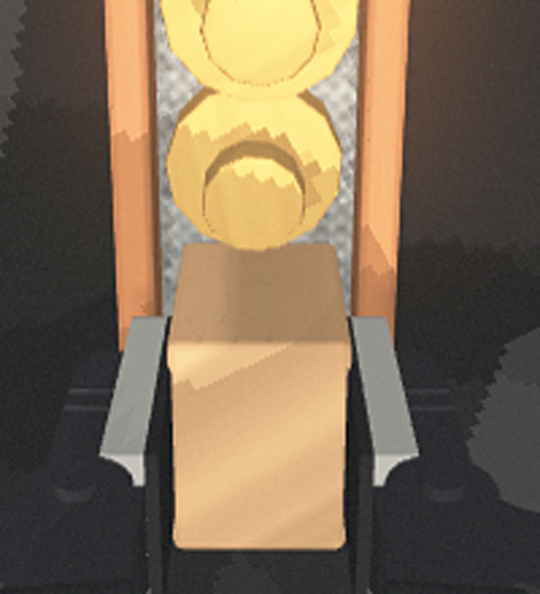

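Emit:
servo_tool:
  rows:
    - {"dx":0.0007,"dy":0,"dz":0,"wx":0,"wy":0,"wz":0,"fingers":0.8}
    - {"dx":0.0005,"dy":0,"dz":0,"wx":0,"wy":0,"wz":0,"fingers":0.8}
    - {"dx":0,"dy":0,"dz":0,"wx":0,"wy":0,"wz":0,"fingers":0.8}

```text
clock: 39.15
eef_pos: [509.6, 95.3, 20.3]
tool_rot: [3.132, 1.57, 1.06]
force: [-0.9, 0.9, 5.7]
width: 22.5
```

```bash
python3 - <<'E'
from h import *
s,R,c=stat('al'); 
s,R,c=load('ak')
for V in (np.load('tray3.npy'),np.load('tray2.npy')):
  print(totray(V,onz(c,(325,271.9),14)),totray(V,onz(c,(325,270),5.4)),totray(V,onz(c,(326,306.5),39)),totray(V,onz(c,(326,383.3),39)))
E
```

```text
pos [509.65  95.32  20.27] psi -28.72 w 22.51 F [-0.89  0.86  5.7 ] M [-0.061  0.378 -0.018] q [-0.61  0.88  0.58  2.04 -0.99  0.53 -1.36] t 39.15 tilt [0.0003 0.0005] qd 0.001
[-21.09431828   0.13350627] [-24.00757926   0.14315609] [-23.00025596  -0.24011956] [-54.77137427  -0.27403146]
[-21.5776212    0.35116639] [-24.49086491   0.36508669] [-2.34841045e+01 -1.96651543e-02] [-5.52552384e+01 -7.00439866e-03]
```

Emit:
servo_tool:
  rows:
    - {"dx":-0.0005,"dy":0,"dz":0,"wx":0,"wy":0,"wz":0,"fingers":0.7}
    - {"dx":0,"dy":0,"dz":0,"wx":0,"wy":0,"wz":0,"fingers":0.6}
    - {"dx":0,"dy":0,"dz":0,"wx":0,"wy":0,"wz":0,"fingers":0.5}
    - {"dx":0,"dy":0,"dz":0,"wx":0,"wy":0,"wz":0,"fingers":0.5}
    - {"dx":-0.01,"dy":0,"dz":0,"wx":0,"wy":0,"wz":0,"fingers":0.5}

```text
clock: 39.83
eef_pos: [509.2, 95.2, 27.4]
tool_rot: [-0.945, 1.57, -3.017]
force: [0.8, -0.0, -0.5]
width: 42.6
```

Emit:
servo_tool:
  rows:
    - {"dx":-0.02,"dy":0,"dz":0,"wx":0,"wy":0,"wz":0,"fingers":0.5}
    - {"dx":-0.04,"dy":0,"dz":0,"wx":0,"wy":0,"wz":0,"fingers":0.5}
    - {"dx":-0.04,"dy":-0.02,"dz":0,"wx":0,"wy":0,"wz":0,"fingers":0.5}
    - {"dx":-0.03,"dy":-0.04,"dz":0,"wx":0,"wy":0,"wz":0,"fingers":0.5}
    - {"dx":0,"dy":0,"dz":0,"wx":0,"wy":0,"wz":0,"fingers":0.5}

```text
clock: 40.45
eef_pos: [469.2, 118.4, 127.0]
tool_rot: [-3.056, 1.568, 1.158]
force: [1.1, 0.7, 0.1]
width: 42.8
```

Emit:
servo_tool:
  rows:
    - {"dx":0,"dy":0,"dz":0,"wx":0,"wy":0,"wz":0,"fingers":0.5}
    - {"dx":0,"dy":0,"dz":0,"wx":0,"wy":0,"wz":0,"fingers":0.5}

```text
clock: 40.7
eef_pos: [470.7, 116.4, 124.9]
tool_rot: [0.887, 1.57, -1.186]
force: [-0.5, 0.1, 0.1]
width: 42.7
```

```bash
python3 - <<'E'
from h import *
s,R,c=stat('am'); i=shot('scene','am_scene'); t=shot('top','am_top')
cv2.imwrite('pics/am_sz.png',cv2.resize(i[190:400,220:560,::-1],None,fx=2.3,fy=2.3,interpolation=cv2.INTER_CUBIC))
E
```

```text
pos [470.72 116.41 124.92] psi -28.75 w 42.71 F [-0.5   0.06  0.11] M [0.052 0.001 0.029] q [-0.81  0.7   0.79  2.08 -0.81  0.69 -1.55] t 40.7 tilt [ 0.0002 -0.0006] qd 0.008
```

View pics/am.png

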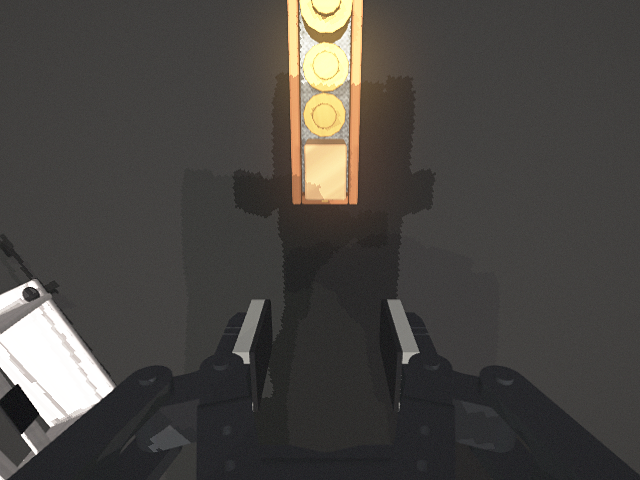

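View pics/am_sz.png

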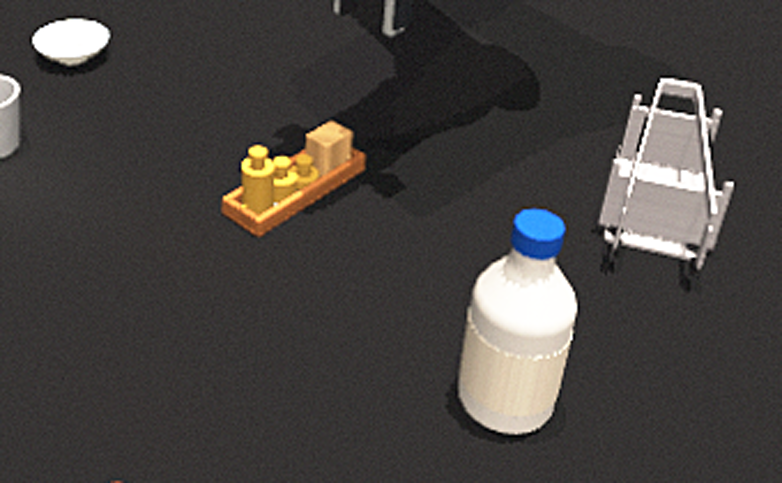

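View pics/am_top.png

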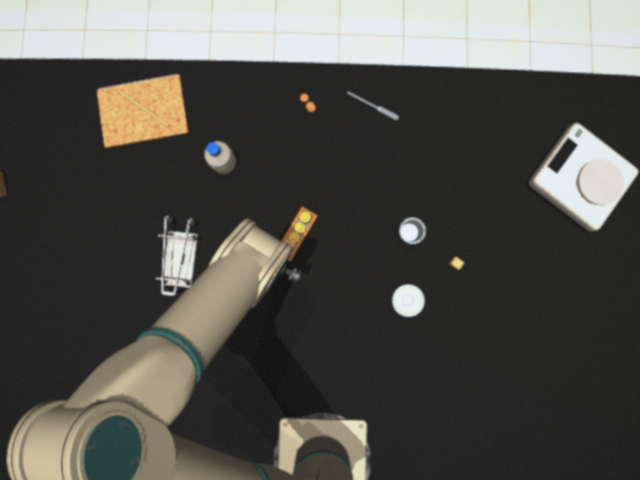

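```bash
python3 - <<'E'
from h import *
im=cv2.imread('pics/am.png'); cv2.imwrite('pics/am_z.png',cv2.resize(im[0:215,265:385],None,fx=3,fy=2.7,interpolation=cv2.INTER_CUBIC))
cv2.imwrite('pics/am_z2.png',cv2.resize(im[95:215,265:385],None,fx=5,fy=5,interpolation=cv2.INTER_CUBIC))
E
```

```text
(no output)
```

View pics/am_z2.png

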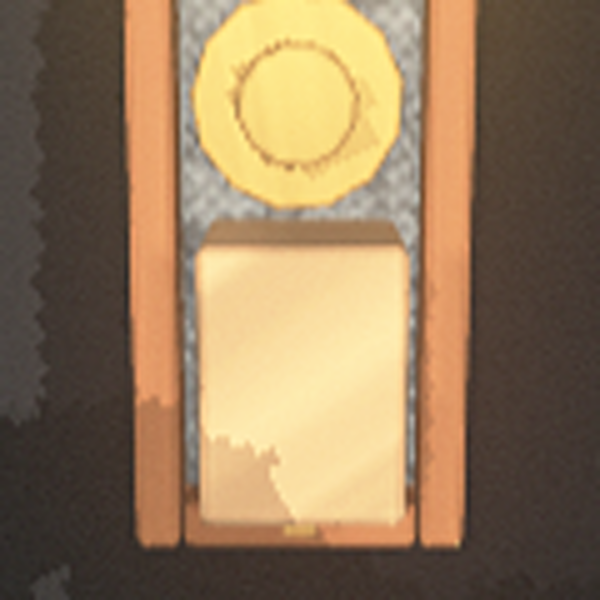

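```bash
python3 - <<'E'
from h import *
s,R,c=load('am')
q=lambda x,y:(265+x/5,95+y/5)
obs=[(q(160,547),'x',-64),(q(440,547),'x',-64),(q(300,542),'x',-64),(q(125,20),'y',21),(q(136,500),'y',21),(q(178,20),'y',15),(q(183,500),'y',15),(q(425,20),'y',-15),(q(418,500),'y',-15),(q(478,20),'y',-21),(q(465,500),'y',-21)]
v,r=fit_tray(c,obs); print(v,r.round(1))
for V in (v,np.load('tray3.npy')):
    for p in [(197,247),(406,247),(405,520),(200,520)]: print(totray(V,onz(c,q(*p),39)).round(1),end=' ')
    print('50',totray(V,onz(c,q(297,105),28)).round(1),'100',totray(V,onz(c,(326,65),39)).round(1))
# bystanders
ct=ctrl.camera_info('top'); cs=ctrl.camera_info('scene')
for l in ['cup','bottle','dish']:
    print(l,[np.round(m['point'],1) for m in ctrl.mark_of(l,'top')[:1]],[np.round(m['point'],1) for m in ctrl.mark_of(l,'scene')[:1]])
a=cv2.imread('pics/a_top.png'); b=cv2.imread('pics/am_top.png'); d=cv2.absdiff(a,b).max(2)
for n,(x0,y0,x1,y1) in dict(cup=(395,212,432,250),bottle=(200,135,240,180),dish=(388,280,430,322),tongs=(155,210,200,300)).items(): print(n,(d[y0:y1,x0:x1]>50).sum())
E
```

```text
[544.11625594  76.5154072  -28.92820481] [-0.3 -0.2  0.4 -0.2 -0.2 -0.5 -0.1  0.5  0.1  0.2  0.2]
[-24.3  11.5] [-24.2 -11.6] [-55.2 -12.1] [-55.2  11.6] 50 [-9.6  0.5] 100 [16.4 -0.3]
[-23.5  11.4] [-23.5 -11.7] [-54.5 -12.1] [-54.5  11.6] 50 [-8.9  0.4] 100 [17.1 -0.5]
cup [array([411.4, 232.1])] [array([214.6, 249.8])]
bottle [] [array([440.9, 362.6])]
dish [array([402.6, 296.7])] [array([250.7, 215.6])]
cup 0
bottle 0
dish 0
tongs 318
```

```bash
python3 - <<'E'
from h import *
s,R,c=stat(); print(ctrl.finish_job())
E
```

```text
pos [470.2  116.8  124.99] psi -28.72 w 42.78 F [-0.99  0.84 -0.11] M [ 0.05   0.027 -0.031] q [-0.81  0.7   0.79  2.09 -0.81  0.69 -1.55] t 41.15 tilt [-0.0001 -0.0002] qd 0.003
the job is handed in; nothing more can be done
None
```

The weights are put away in order and the job is handed in at 41 s. My checks found nothing out of tolerance, though handing it in reports no verdict.

I picked up the 100 g and 50 g weights by their knobs with the tongs. I stood the 100 g in the tray next to the 200 g, and slid the 50 g up against it. I then laid the tongs back on their stand and put the long spacer in the free end with the gripper.

**Positions in the tray (from the wrist camera):**

| Item | x (mm) | Target x (mm) | y (mm) |
|---|---|---|---|
| 200 g | about +43.5 | 42 | about -0.4 |
| 100 g | +16.4 to +17.1 | 16 | about -0.4 |
| 50 g | -8.9 to -9.6 | -10 | about 0.5 |
| Long spacer | about -39.2 | -39 | about -0.1 |

- **Standing:** the pictures show everything standing upright. The wrist force showed the 100 g, the 50 g and the spacer each reach the channel floor before I let go.
- **Slack:** a few millimetres of play remain around the spacer, about 2 to 3 mm to the 50 g weight and about 3 mm to the end wall.
- **Tongs:** by eye against the pictures from before the pick-up, they lie level within about 1 mm of where they started, pointing the same way. I did not measure their final height.
- **Cup, bottle and dish:** their patches of the overhead picture are unchanged. The network missed the bottle in the last overhead picture but found it in the scene one, where it was about 2 pixels from before.
- **Disagreements:** two tray fits differ by about 0.7 mm along x. The network's first estimate of the tray's position was about 9 mm off in y, so I used edge points picked by hand instead.

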